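Release a valve from the interlocked test fixture and check-weigh it

TASK

Release the finished valve from its fixture: turn the blue isolator lever fully round to its far stop, which frees the yellow clamp lever, then swing the yellow clamp lever fully open. Lift the valve straight up by the black handle of its hand scale until it hangs at least 2 cm clear of the fixture plate and hold it still there for about a second so the scale can be read, then set it down gently in the green tray, upright and flat on the tray's floor, lower the handle until the scale is slack, and let go. Leave both levers where you turned them and everything else where it is.

Things in the scene. Friction and masses are not known exactly. Their poses are not given: they have to be found in the camera images.
- fixture: aluminium plate 250 x 310 mm (x by y), 20 mm thick, fixed to the table. Origin at table height on the clamp's vertical axis; z up. In this frame the isolator's vertical axis is at x +45, y +90 mm and the valve's seat is centred at x 0, y -100 mm, on the plate's top (20 mm up), between four stops that stand 8 mm above the plate
- isolator (a joint): angle (rad) of the blue isolator lever about its vertical axis: 0 to 1.57, counter-clockwise seen from above is positive. Starts near 0 (locking); 1.57 is its far stop. Its blue fan-shaped plate, below the lever, blocks the yellow clamp until the isolator is at about 1 rad or more. It stays where it is left (friction 0.12 N m)
- isolator_grip (a point): a point in the upright round blue grip (22 mm diameter, 60 mm tall, from 92 to 152 mm above the table) at the end of the isolator lever, 127 mm above the table, 80 mm from the isolator's axis; moves round with the lever. The lever's bar lies below the grip, its top 92 mm above the table. At joint 0 it lies 15 degrees (counter-clockwise from above) from the fixture's +x direction as seen from the isolator's axis
- clamp (a joint): angle (rad) of the yellow clamp about its vertical axis: 0 to 1.4, counter-clockwise seen from above is positive. At 0 its low yellow arm lies over the valve's flange (5 mm above it) and holds the valve down; at 1.4 it is fully open. Blocked below about 0.15 while the isolator locks. It stays where it is left (friction 0.12 N m)
- clamp_grip (a point): a point in the upright round yellow grip (22 mm diameter, 60 mm tall, from 92 to 152 mm above the table) at the end of the clamp lever, 127 mm above the table, 80 mm from the clamp's axis; moves round with the lever. The lever's bar lies below the grip, its top 92 mm above the table. At joint 0 it lies 110 degrees (counter-clockwise from above) from the fixture's +x direction as seen from the clamp's axis
- valve_base (a point): centre of the underside of the valve: round steel flange 96 mm diameter and 14 mm thick, grey body and brass ports (100 mm across, along its x) up to 66 mm; about 0.5 to 0.7 kg. z is the valve's upward axis
- scale_grip (a point): centre of the black handle bar of the orange hand scale hooked in the valve's lifting eye: bar 90 mm long along its own y, 24 mm wide along its x, 22 mm tall, its centre 166 mm above valve_base when the scale is slack; its sides are free for 18 mm below the bar except for a 14 x 20 mm neck, then comes the 26 x 52 mm case. The scale slides straight up from the valve without tilting
- scale (a joint): extension of the scale's spring in m: 0 slack, up to 0.07. Stiffness 150 N/m, so the valve hangs free at about 0.03 to 0.05
- green_tray: open green tray 160 x 160 mm, walls 30 mm high and 5 mm thick, fixed to the table; origin under its centre
- green_tray_in (a point): centre of the inner floor of the green tray (inner width 150 mm), 5 mm above the table
- red_tray: red tray of the same size, for rejects; not to be used
- coupler_mid (a point): brass coupler, 36 mm across, 44 mm high, standing on the fixture plate; a bystander, centre
- cap_mid (a point): white plastic cap, 40 mm across, 20 mm high, lying on the fixture plate; a bystander, centre
- spare_mid (a point): spare valve body without a scale, flange 84 mm, 64 mm high, on the table; a bystander, centre
- reject_mid (a point): rejected steel fitting, 44 mm across, 60 mm high, standing in the red tray; a bystander, centre
- tub_mid (a point): clear tub with yellow lid, 70 mm across, 90 mm high, on the table; a bystander, centre
- wrench_grip (a point): steel wrench 180 mm long, lying on the table near the robot; point on its handle; a bystander
- driver_grip (a point): screwdriver 180 mm long, lying on the table near the robot; point on its handle; a bystander

How it is judged (in metres and radians):
On the way, in this order (a step that is already met when the one before it is completed fails the run):
1. the isolator is turned fully to its far stop while the clamp is still shut (value of joint isolator above 1.45 rad and value of joint clamp below 0.25 rad), for 0.2 s.
2. the clamp is swung fully open (value of joint clamp above 1.25 rad and value of joint isolator above 1.4 rad), for 0.2 s.
3. the valve hangs on its stretched scale, 20 mm or more clear of the fixture plate, still, for half a second (value of joint scale above 0.02 m and z of valve_base in the frame of fixture above 0.038 m and horizontal distance between valve_base and fixture below 0.16 m and linear speed of valve below 0.03 m/s), for 0.5 s.
At the end, for the whole second after the job is handed in: The valve stands flat (within 0.06 rad, base within 6 mm of the floor) and at rest in the green tray, its scale slack (under 6 mm), released; the isolator is still past 1.4 rad and the clamp past 1.2 rad (value of joint isolator above 1.4 rad and value of joint clamp above 1.2 rad and x of valve_base in the frame of green_tray_in between -0.032 and 0.032 m and y of valve_base in the frame of green_tray_in between -0.032 and 0.032 m and z of valve_base in the frame of green_tray_in between -0.004 and 0.006 m and angle between valve_base's own z axis and vertical below 0.06 rad and value of joint scale below 0.006 m and linear speed of valve below 0.02 m/s); the robot touches nothing.
It fails at once if the valve is dropped (linear speed of valve above 0.4 m/s and contact force between the fingers and valve below 0.1 N).
It fails at once if a bystander is shifted by more than 40 mm (distance of any of coupler_mid, cap_mid, spare_mid, reject_mid, tub_mid, wrench_grip, driver_grip from where it was at the start of the episode above 0.04 m).
It also fails if it takes over 72 s, if anything falls off the work surface, if the arm or the gripper's body presses on something with over 40 N, if the wrist force passes 120 N, or if a joint passes its speed limit or range.

ROBOT

A 7-joint arm with a two-finger parallel gripper is mounted at the origin on the work surface. World frame = base frame: x ahead of the robot, y to its left, z up, the work surface at z = 0. Lengths are in mm, angles in degrees, forces in N, time in s.
With the tool pointing down it reaches from about 400 to 850 mm from the base axis. Payload 4.5 kg.
Tool frame: the origin (TCP) lies at the very end of the fingers, on their centre line; the grasp point (between the pads) lies 19 mm behind it; z points along the fingers, y is the direction in which the jaws open and shut (so a half turn about z gives the same grasp; the last joint's range is limited). The gripper opens to 88 mm and grips with 3 to 60 N. Pads are 18 mm wide; open, the fingers measure 123 mm over their backs; the gripper's body (75 mm by 187 mm) begins 45 mm behind the grasp point.
Start: joints at [1.937, 39.483, -11.15, 89.685, 9.013, 51.709, -12.324], TCP at [625.023, 0.026, 238.743] pointing down, gripper open.
Joint ranges: [-172.22, 172.22], [-26.19, 119.32], [-84.43, 86.54], [7.71, 146.69], [-57.33, 237.33], [2.42, 119.75], [-152.13, 152.13]. Speed limits (degrees/s): [147.25, 147.25, 180, 180, 180, 180, 180].

INTERFACE

Orientations are given as a 3x3 rotation matrix whose columns are the frame's x, y, z axes.
In Python, from bench import get_obs, snapshot, hand_in gives the robot as it stands.
- The arm moves only by the shell command python3 -m inch 'ROWS'. ROWS is JSON, a list of rows, each an object of numbers: "gripper": the opening, from 0 (shut) to 1 (fully open); "tx", "ty", "tz": the shift along the world's x, y, z in mm; "turn": the turn about the world's z in degrees. A call has 1 to 8 rows; each row shifts and turns the commanded pose from where the row before left it; what a row does not reach is not made up. A row lasts 1/12 s, in which the tool goes at most 41.7 mm and 7.16 degrees, less where a joint would pass 70% of its speed; a pose out of reach is approached as far as the arm can. A call is refused whole if a number of a shift passes 41.7 or a number of a turn 7.16, either way. A call with a gripper value outside its range is refused whole. The fingers move at their own pace and stop on an object; the grip force is fixed at half the most. Time passes only in rows, so rows that do not move let the fingers close. It gives the time, the measured TCP pose, the force and the opening at its end, in the units of the state.
- get_obs(): the state, without advancing time (a new reading comes with each control period).
- snapshot(name): name is "scene" or "side" or "wrist"; returns a dict with "pixels" (420x560x3 uint8, red, green, blue), "K" (3x3 intrinsics, pixels), "pose" (4x4, takes a point from camera to world coordinates); the wrist camera has in their place "tool_from_camera" (4x4, takes a point from camera to tool coordinates, whose origin is the TCP and whose axes are the flange's). Camera axes: x right, y up, looking along -z (the intrinsics and any distortion apply to the point x, -y, -z); pixel columns grow to the right and rows downward; lengths in mm; the calibration is good to about 2 mm. A picture is of the moment at which its call begins: read the wrist's pose just before it. There is no depth.
- hand_in(): hands the job in, once; it reports no verdict.
The state is a dict: "t": time; "qpos": joint angles; "qd": joint speeds; "effort": joint torques, N m; "tcp_pos": TCP position; "ee_rot": TCP orientation; "wrist_force": force on the tool from outside, world axes, zero at the start; "wrist_torque": the same for the moment, N m; "finger_gap": opening from 0.0 (shut) to 1.0 (fully open).
Only numpy, scipy, OpenCV 4.12 (cv2) and the standard library are available. Lean on these libraries where they do the work, as an engineer would, in place of code of your own. Each camera call takes 0.05 s, during which the arm holds its last target.

## Working session

There is one attempt and no reset: what is moved stays moved. The work goes in short steps, Python scripts to look and compute and a shell command to move; the robot and the scene stay as the last step left them, time stands still between calls to the robot, and variables do not carry over. Pictures are saved under pics/ and viewed, and the job is handed in when it is done.

```bash
ls; mkdir -p pics; cat > h.py <<'E'
import numpy as np, cv2
from bench import get_obs, snapshot
def snap(n,f):
    s=snapshot(n); cv2.imwrite('pics/'+f,cv2.cvtColor(np.array(s['pixels'],dtype=np.uint8),cv2.COLOR_RGB2BGR)); return s
def campose(s,o=None):
    if 'pose' in s: return np.array(s['pose'])
    T=np.eye(4);T[:3,:3]=o['ee_rot'];T[:3,3]=o['tcp_pos'];return T@np.array(s['tool_from_camera'])
def ray(s,uv,P=None):
    P=campose(s) if P is None else P
    K=np.array(s['K']);d=np.linalg.inv(K)@[uv[0],uv[1],1];d=np.array([d[0],-d[1],-d[2]])
    return P[:3,3],P[:3,:3]@d
def onplane(s,uv,z,P=None):
    o,d=ray(s,uv,P);return o+d*(z-o[2])/d[2]
def proj(s,p,P=None):
    P=campose(s) if P is None else P
    c=np.linalg.inv(P)@np.append(p,1);q=np.array(s['K'])@[c[0],-c[1],-c[2]];return q[:2]/q[2]
E
python3 - <<'E'
from h import *
o=get_obs();print(o['t'],o['tcp_pos'],o['ee_rot'],o['finger_gap'])
for n in ['scene','side','wrist']:
    s=snap(n,n+'0.png');print(n,{k:v for k,v in s.items() if k!='pixels'})
E
```

```text
pics
0.0 [ 6.24379905e+02 -6.76869630e-02  2.37898642e+02] [[-4.34965949e-05  9.99998329e-01 -1.82772740e-03]
 [ 9.99999989e-01  4.32437323e-05 -1.38387388e-04]
 [-1.38308119e-04 -1.82773340e-03 -9.99998320e-01]] 0.9977489495255537
scene {'K': array([[434.13800392,   0.        , 283.86806117],
       [  0.        , 434.13800392, 210.45695957],
       [  0.        ,   0.        ,   1.        ]]), 'pose': array([[ 2.14852143e-01, -7.38122177e-01,  6.39542186e-01,
         1.19365147e+03],
       [ 9.76539721e-01,  1.52674554e-01, -1.51857345e-01,
        -1.59864189e+02],
       [ 1.44474561e-02,  6.57165224e-01,  7.53608080e-01,
         9.54168290e+02],
       [ 0.00000000e+00,  0.00000000e+00,  0.00000000e+00,
         1.00000000e+00]])}
side {'K': array([[498.75312332,   0.        , 283.14761361],
       [  0.        , 498.75312332, 205.10558027],
       [  0.        ,   0.        ,   1.        ]]), 'pose': array([[ 9.06320160e-01,  2.76262620e-01, -3.19785446e-01,
        -3.50518345e+01],
       [-4.22544302e-01,  6.03762472e-01, -6.75963897e-01,
        -1.10687272e+03],
       [ 6.33089441e-03,  7.47763226e-01,  6.63935297e-01,
         1.22849112e+03],
       [ 0.00000000e+00,  0.00000000e+00,  0.00000000e+00,
         1.00000000e+00]])}
wrist {'K': array([[359.81942934,   0.        , 279.27162559],
       [  0.        , 359.81942934, 212.60921805],
       [  0.        ,   0.        ,   1.        ]]), 'tool_from_camera': array([[ 7.09557862e-04,  9.52617546e-01,  3.04169865e-01,
         7.84345625e+01],
       [ 9.99999589e-01, -8.47697681e-04,  3.22103294e-04,
        -7.07414331e-01],
       [ 5.64685339e-04,  3.04169511e-01, -9.52617756e-01,
        -1.46260449e+02],
       [ 0.00000000e+00,  0.00000000e+00,  0.00000000e+00,
         1.00000000e+00]])}
```

View pics/scene0.png

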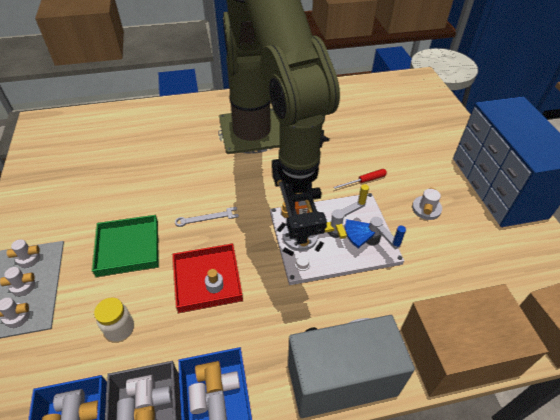

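View pics/side0.png

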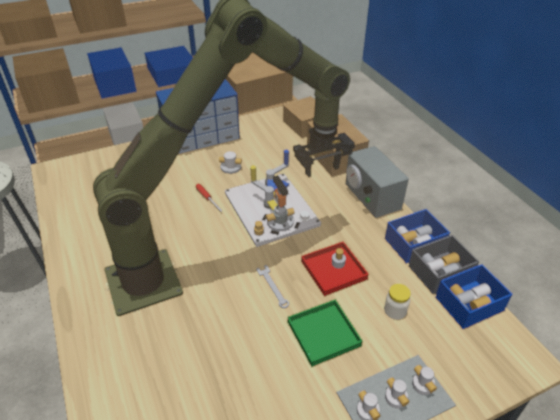

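View pics/wrist0.png

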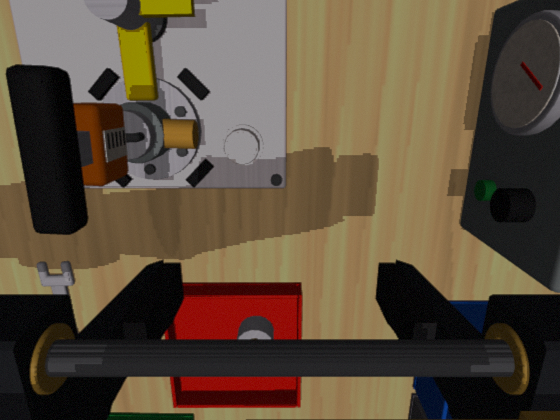

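The fixture sits left of the gripper (scene about 340,240; side about 270,205). The green tray is at scene (127,245), the red tray is between the two, and the handle bar is in the wrist view at (45,150). Next I'll zoom in for corners and grips.

```bash
python3 - <<'E'
import cv2
a=cv2.imread('pics/scene0.png')[165:295,255:415];cv2.imwrite('pics/scene0z.png',cv2.resize(a,None,fx=5,fy=4.5,interpolation=cv2.INTER_CUBIC)[:600])
a=cv2.imread('pics/side0.png')[140:250,215:330];cv2.imwrite('pics/side0z.png',cv2.resize(a,None,fx=5,fy=5,interpolation=cv2.INTER_CUBIC))
E
```

```text
(no output)
```

View pics/scene0z.png

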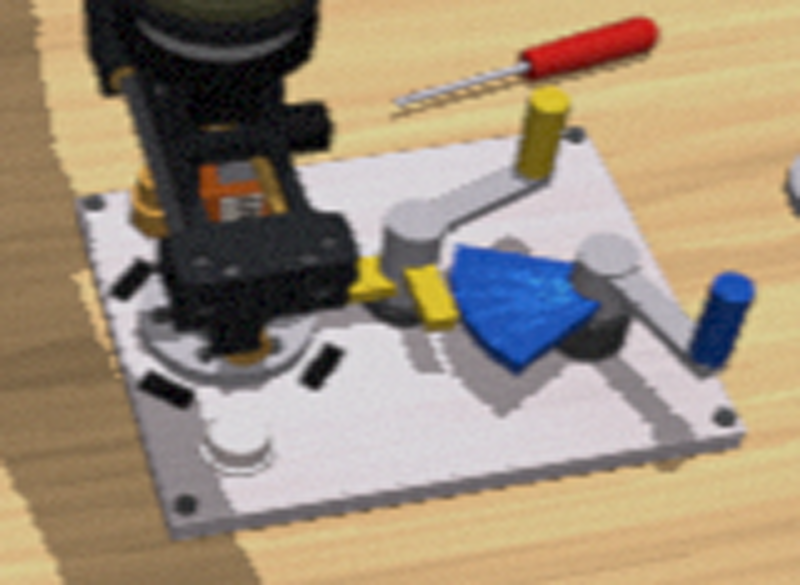

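View pics/side0z.png

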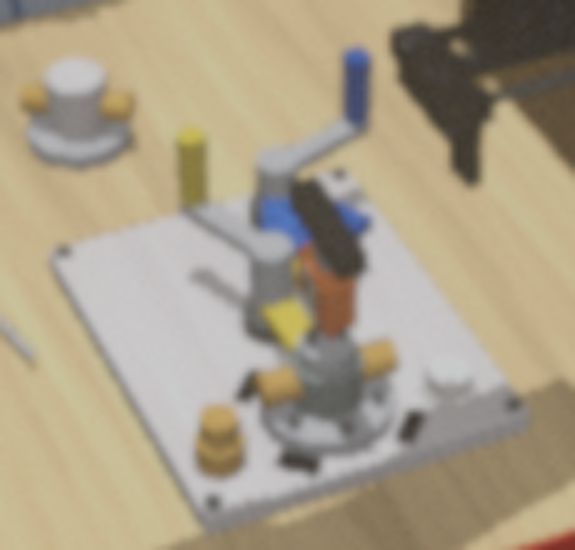

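The plate corners and both grips can be read in the two zoomed views. I'll cast rays from them, using two views for the grips.

```bash
cat > m0.py <<'E'
from h import *
sc,sd=snapshot('scene'),snapshot('side')
SC=lambda x,y:(255+(x+.5)/5-.5,165+(y+.5)/4.5-.5); SD=lambda x,y:(215+(x+.5)/5-.5,140+(y+.5)/5-.5)
C=[SC(*p) for p in [(78,200),(592,132),(745,430),(168,527)]]; D=[SD(*p) for p in [(205,520),(50,257),(350,170),(530,408)]]
A=np.array([onplane(sc,c,20) for c in C]);B=np.array([onplane(sd,c,20) for c in D])
for Q in (A,B): print(Q.round(0).tolist(),Q.mean(0),[np.linalg.norm(Q[i]-Q[i-1]).round(0) for i in range(4)])
def tri(p,q):
    (a,d),(b,e)=ray(sc,p),ray(sd,q)
    d/=np.linalg.norm(d);e/=np.linalg.norm(e)
    t=np.linalg.lstsq(np.c_[d,-e],b-a,rcond=None)[0];return (a+d*t[0]+b+e*t[1])/2,np.linalg.norm(a+d*t[0]-b-e*t[1])
print('yel top',tri(SC(547,100),SD(191,135)),onplane(sc,SC(547,100),152),onplane(sd,SD(191,135),152))
print('blue top',tri(SC(733,284),SD(357,57)),onplane(sc,SC(733,284),152),onplane(sd,SD(357,57),152))
def rect(s,m):
    m=cv2.morphologyEx(m.astype(np.uint8),cv2.MORPH_CLOSE,np.ones((5,5)));c=max(cv2.findContours(m,0,1)[0],key=cv2.contourArea);return cv2.boxPoints(cv2.minAreaRect(c)),cv2.approxPolyDP(cv2.convexHull(c),4,True)[:,0]
for n,s in(('sc',sc),('sd',sd)):
    p=np.array(s['pixels']).astype(int);m=(p[...,1]>1.5*p[...,0])&(p[...,1]>1.4*p[...,2])&(p[...,1]>60)
    print(n,'green',rect(s,m)[1].tolist())
    m=(p[...,0]>2.5*p[...,1])&(p[...,0]>2.5*p[...,2])&(p[...,0]>90);print(n,'red',rect(s,m)[1].tolist())
E
python3 m0.py
```

```text
[[388.0, -9.0, 20.0], [391.0, 301.0, 20.0], [632.0, 297.0, 20.0], [634.0, -12.0, 20.0]] [511.1729285  144.49188132  20.        ] [np.float64(246.0), np.float64(310.0), np.float64(241.0), np.float64(309.0)]
[[381.0, -14.0, 20.0], [380.0, 288.0, 20.0], [631.0, 290.0, 20.0], [631.0, -9.0, 20.0]] [505.75537121 138.6662338   20.        ] [np.float64(250.0), np.float64(302.0), np.float64(251.0), np.float64(299.0)]
yel top (array([473.49259237, 223.30483694, 149.81571844]), np.float64(0.643362569754111)) [475.7527313  221.95165256 152.        ] [472.44224281 221.08169369 152.        ]
blue top (array([622.15056368, 263.65581067, 149.42323484]), np.float64(2.8791607613375985)) [622.79295145 263.74960881 152.        ] [620.57715727 258.26372794 152.        ]
sc green [[155, 215], [157, 266], [96, 276], [92, 268], [97, 223]]
sc red [[232, 244], [241, 300], [178, 312], [173, 254]]
sd green [[334, 300], [360, 345], [312, 365], [289, 317]]
sd red [[344, 249], [366, 278], [324, 294], [303, 257], [333, 246]]
```

Blue grip is at about (622,262) and yellow at (473,222). That puts the fixture origin near (500,148) with yaw about 0 and the handle near (500,48). I'll move above the blue grip with the jaws tangent to its arc.

```bash
python3 -m inch '[{"ty":20,"turn":-5},{"ty":28,"turn":-7},{"ty":28,"turn":-7},{"ty":28,"turn":-7},{"ty":28,"turn":-7},{"ty":28,"turn":-7},{"ty":20,"turn":-7},{"ty":20,"turn":-7}]'; python3 -m inch '[{"turn":-7},{"turn":-7},{"turn":-7},{}]'
python3 - <<'E'
from h import *
o=get_obs();print(o['t'],o['tcp_pos'],o['ee_rot'],o['qpos'])
s=snap('wrist','w1.png')
E
```

```text
0.25 [ 6.24740553e+02 -2.78368880e-02  2.38358166e+02] [[-1.52621085e-05  9.99999704e-01 -7.69629665e-04]
 [ 9.99999998e-01  1.52126721e-05 -6.42398134e-05]
 [-6.42280862e-05 -7.69630644e-04 -9.99999702e-01]] [  1.93747014  39.50653569 -11.14650519  89.71111242   9.01306604
  51.70819196 -12.32482038]$[0]: bad value
$[0]: bad value
```

View pics/w1.png

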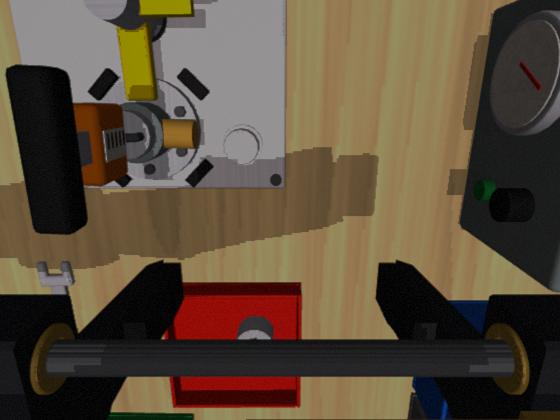

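The call was refused and the arm didn't move. Rows probably need every key, so I'll give them all.

```bash
python3 -m inch '[{"gripper":1,"tx":0,"ty":20,"tz":0,"turn":-5},{"gripper":1,"tx":0,"ty":28,"tz":0,"turn":-7},{"gripper":1,"tx":0,"ty":28,"tz":0,"turn":-7},{"gripper":1,"tx":0,"ty":28,"tz":0,"turn":-7},{"gripper":1,"tx":0,"ty":28,"tz":0,"turn":-7},{"gripper":1,"tx":0,"ty":28,"tz":0,"turn":-7},{"gripper":1,"tx":0,"ty":20,"tz":0,"turn":-7},{"gripper":1,"tx":0,"ty":20,"tz":0,"turn":-7}]'
```

```text
t: 0.97
tcp_pos: [624.6, 202.1, 238.6]
ee_rot: [[0.812, 0.584, -0.0], [0.584, -0.812, 0.0], [0.0, -0.001, -1.0]]
wrist_force: [0.3, 0.1, 0.1]
finger_gap: 1.0
```

```bash
python3 -m inch '[{"gripper":1,"tx":0,"ty":10,"tz":0,"turn":-7},{"gripper":1,"tx":0,"ty":0,"tz":0,"turn":-7},{"gripper":1,"tx":0,"ty":0,"tz":0,"turn":-7},{"gripper":1,"tx":0,"ty":0,"tz":0,"turn":0}]'
python3 - <<'E'
from h import *
o=get_obs();print(o['t'],o['tcp_pos'],o['ee_rot'],o['qpos'])
s=snap('wrist','w1.png')
P=campose(s,o)
print([proj(s,p,P) for p in [(622,262,152),(473,222,152)]])
p=np.array(s['pixels']).astype(int)
m=((p[...,2]>1.6*p[...,0])&(p[...,2]>60)&(p[...,1]<.6*p[...,2])).astype(np.uint8)
n,l,st,c=cv2.connectedComponentsWithStats(m)
for i in range(1,n):
    if st[i,4]>100: print(st[i],c[i])
s=snap('side','d1.png'); s=snap('scene','s1.png')
E
```

```text
t: 1.3
tcp_pos: [624.7, 210.6, 238.5]
ee_rot: [[0.966, 0.257, -0.0], [0.257, -0.966, -0.001], [-0.0, 0.001, -1.0]]
wrist_force: [0.1, -0.2, 0.1]
finger_gap: 0.996
1.3 [624.72671923 210.62270368 238.46195501] [[ 9.66447812e-01  2.56862897e-01 -2.79725233e-04]
 [ 2.56862664e-01 -9.66447676e-01 -6.79821771e-04]
 [-4.44960791e-04  5.85161295e-04 -9.99999730e-01]] [-28.89749399  42.67916604  12.10661597  83.91782142 -10.02028889
  54.49068689 -89.18835524]
[array([203.88156076, 202.79217954]), array([216.50035772, 387.07001489])]
[188 190  30  28 662] [202.9652568  203.57099698]
[ 240  230   71   82 3965] [278.83959647 267.89583859]
```

View pics/w1.png

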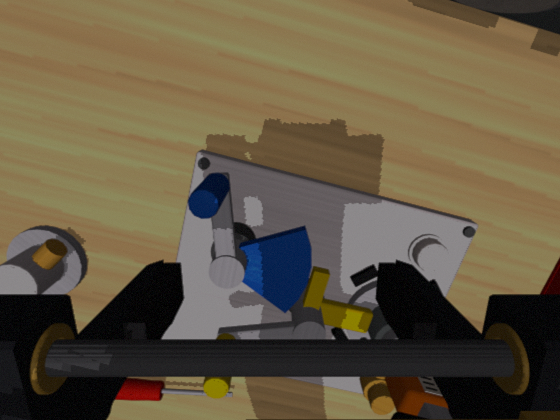

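View pics/d1.png

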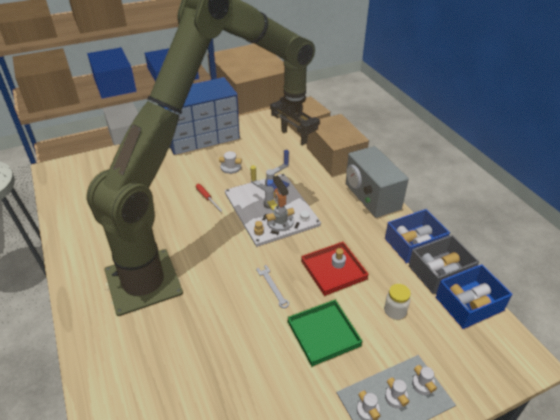

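View pics/s1.png

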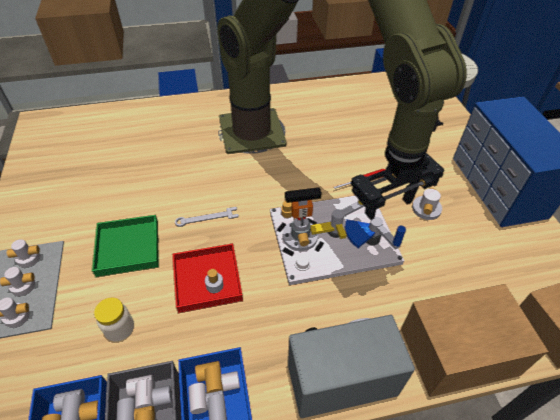

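The predicted blue grip top (204,203) matches the blob at (203,204) in the wrist view. The lever hub is at (227,271), which I'll use to check the isolator's axis. The valve's handle is now clear in the scene view at (303,195).

```bash
python3 - <<'E'
from h import *
o=get_obs();s=snapshot('wrist');P=campose(s,o)
print(onplane(s,(227,271),92,P),onplane(s,(203.5,202.5),152,P))
# plate corners wrist
for p in [(199,150),(477,223)]: print(onplane(s,p,20,P))
a=cv2.imread('pics/s1.png')[175:295,260:415];cv2.imwrite('pics/s1z.png',cv2.resize(a,None,fx=5,fy=5,interpolation=cv2.INTER_CUBIC))
a=cv2.imread('pics/d1.png')[140:250,215:330];cv2.imwrite('pics/d1z.png',cv2.resize(a,None,fx=5,fy=5,interpolation=cv2.INTER_CUBIC))
E
```

```text
[544.2197964  236.45008462  92.        ] [622.0102828  261.64227673 152.        ]
[630.41305373 294.99647048  20.        ]
[632.17207179  -8.66218258  20.        ]
```

View pics/s1z.png

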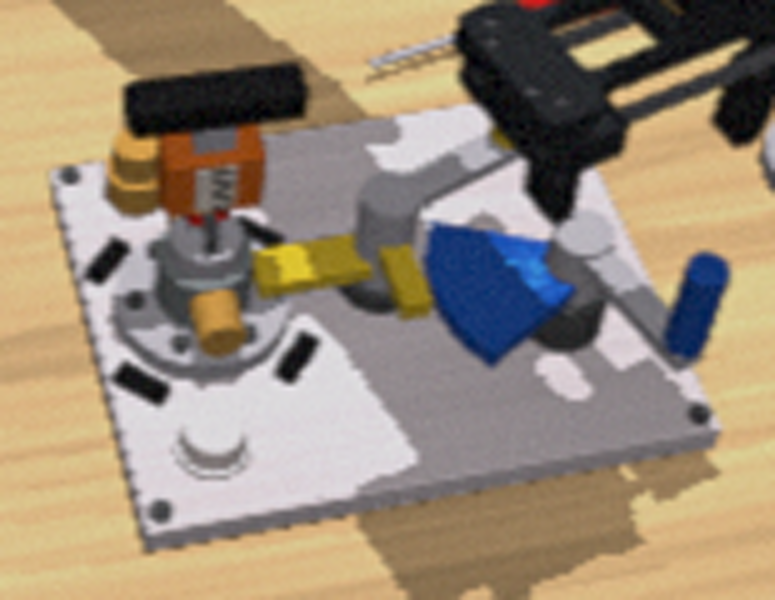

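View pics/d1z.png

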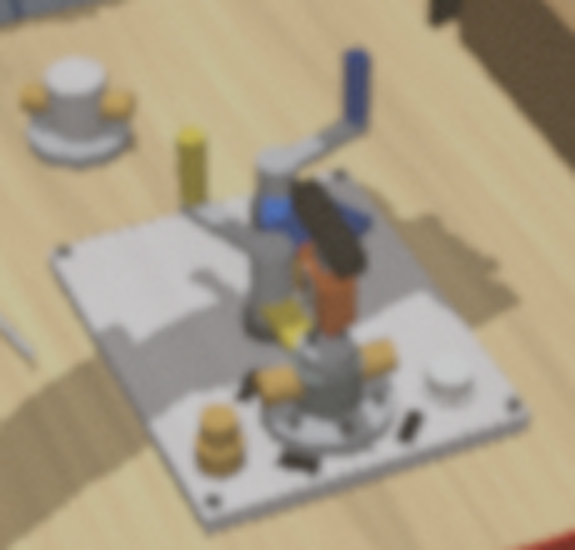

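```bash
python3 -m inch '[{"gripper":1,"tx":-1,"ty":26,"tz":0,"turn":0},{"gripper":1,"tx":-1.5,"ty":25.5,"tz":0,"turn":0},{"gripper":1,"tx":0,"ty":0,"tz":-30,"turn":0},{"gripper":1,"tx":0,"ty":0,"tz":-30,"turn":0},{"gripper":1,"tx":0,"ty":0,"tz":-30,"turn":0},{"gripper":1,"tx":0,"ty":0,"tz":-25,"turn":0},{"gripper":1,"tx":0,"ty":0,"tz":-17,"turn":0},{"gripper":1,"tx":0,"ty":0,"tz":0,"turn":0}]'
```

```text
t: 2.17
tcp_pos: [619.7, 260.3, 102.6]
ee_rot: [[0.966, 0.26, -0.007], [0.26, -0.966, -0.003], [-0.008, 0.001, -1.0]]
wrist_force: [-0.3, -0.0, -0.3]
finger_gap: 1.003
```

```bash
python3 -m inch '[{"gripper":0,"tx":0,"ty":0,"tz":0,"turn":0},{"gripper":0,"tx":0,"ty":0,"tz":0,"turn":0},{"gripper":0,"tx":0,"ty":0,"tz":0,"turn":0},{"gripper":0,"tx":0,"ty":0,"tz":0,"turn":0},{"gripper":0,"tx":0,"ty":0,"tz":0,"turn":0},{"gripper":0,"tx":0,"ty":0,"tz":0,"turn":0}]'
python3 - <<'E'
from h import *
s=snap('wrist','w2.png');o=get_obs();print(o['finger_gap'],o['tcp_pos'])
E
```

```text
t: 2.67
tcp_pos: [622.9, 261.7, 107.6]
ee_rot: [[0.966, 0.259, 0.001], [0.259, -0.966, 0.001], [0.001, -0.0, -1.0]]
wrist_force: [-0.3, -0.2, 0.5]
finger_gap: 0.572
0.5205451417175175 [622.74235081 261.62807386 107.31812064]
```

View pics/w2.png

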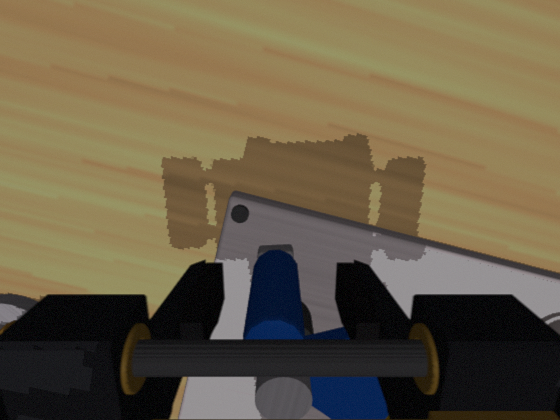

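The grip is centred between the fingers at (270,300). I'll close fully and compute the arc.

```bash
python3 -m inch '[{"gripper":0,"tx":0,"ty":0,"tz":0,"turn":0},{"gripper":0,"tx":0,"ty":0,"tz":0,"turn":0},{"gripper":0,"tx":0,"ty":0,"tz":0,"turn":0},{"gripper":0,"tx":0,"ty":0,"tz":0,"turn":0},{"gripper":0,"tx":0,"ty":0,"tz":0,"turn":0}]'
python3 - <<'E'
import numpy as np
t=np.radians(17+5.6*np.arange(17));p=np.c_[544.5+80.5*np.cos(t),237+80.5*np.sin(t)]
print(np.diff(p,axis=0).round(1).tolist())
E
```

```text
t: 3.13
tcp_pos: [622.6, 262.0, 106.8]
ee_rot: [[0.966, 0.259, 0.0], [0.259, -0.966, 0.001], [0.001, -0.0, -1.0]]
wrist_force: [-0.0, 0.5, 0.2]
finger_gap: 0.24
[[-2.7, 7.4], [-3.4, 7.1], [-4.1, 6.7], [-4.7, 6.3], [-5.3, 5.8], [-5.8, 5.3], [-6.3, 4.7], [-6.7, 4.1], [-7.1, 3.4], [-7.4, 2.7], [-7.6, 1.9], [-7.8, 1.2], [-7.9, 0.4], [-7.9, -0.4], [-7.8, -1.1], [-7.6, -1.9]]
```

```bash
python3 -m inch '[{"gripper":0,"tx":-2.7,"ty":7.4,"tz":0,"turn":5.6},{"gripper":0,"tx":-3.4,"ty":7.1,"tz":0,"turn":5.6},{"gripper":0,"tx":-4.1,"ty":6.7,"tz":0,"turn":5.6},{"gripper":0,"tx":-4.7,"ty":6.3,"tz":0,"turn":5.6},{"gripper":0,"tx":-5.3,"ty":5.8,"tz":0,"turn":5.6},{"gripper":0,"tx":-5.8,"ty":5.3,"tz":0,"turn":5.6},{"gripper":0,"tx":-6.3,"ty":4.7,"tz":0,"turn":5.6},{"gripper":0,"tx":-6.7,"ty":4.1,"tz":0,"turn":5.6}]'
```

```text
t: 3.8
tcp_pos: [584.0, 309.6, 106.7]
ee_rot: [[0.499, 0.867, 0.002], [0.867, -0.499, 0.001], [0.002, 0.001, -1.0]]
wrist_force: [1.4, 1.0, -1.5]
finger_gap: 0.239
```

```bash
python3 -m inch '[{"gripper":0,"tx":-7.1,"ty":3.4,"tz":0,"turn":5.6},{"gripper":0,"tx":-7.4,"ty":2.7,"tz":0,"turn":5.6},{"gripper":0,"tx":-7.6,"ty":1.9,"tz":0,"turn":5.6},{"gripper":0,"tx":-7.8,"ty":1.2,"tz":0,"turn":5.6},{"gripper":0,"tx":-7.9,"ty":0.4,"tz":0,"turn":5.6},{"gripper":0,"tx":-7.9,"ty":-0.4,"tz":0,"turn":5.6},{"gripper":0,"tx":-6,"ty":-1,"tz":0,"turn":4},{"gripper":0,"tx":0,"ty":0,"tz":0,"turn":0}]'
```

```text
t: 4.47
tcp_pos: [531.3, 318.1, 106.8]
ee_rot: [[-0.132, 0.991, 0.0], [0.991, 0.132, 0.002], [0.002, 0.0, -1.0]]
wrist_force: [1.3, 3.2, -3.0]
finger_gap: 0.241
```

```bash
python3 -m inch '[{"gripper":0,"tx":-4,"ty":-0.8,"tz":0,"turn":3},{"gripper":0,"tx":-4,"ty":-1,"tz":0,"turn":3},{"gripper":0,"tx":-3,"ty":-0.8,"tz":0,"turn":2},{"gripper":0,"tx":0,"ty":0,"tz":0,"turn":0},{"gripper":0,"tx":0,"ty":0,"tz":0,"turn":0},{"gripper":0,"tx":0,"ty":0,"tz":0,"turn":0}]'
```

```text
t: 4.97
tcp_pos: [524.5, 316.3, 106.8]
ee_rot: [[-0.262, 0.965, 0.006], [0.965, 0.262, 0.005], [0.003, 0.007, -1.0]]
wrist_force: [8.0, 5.3, -8.0]
finger_gap: 0.241
```

The arm stalled at x = 524.5 with 8 N, so it's at the stop (lever angle about 104°). I'll release and lift.

```bash
python3 -m inch '[{"gripper":0.7,"tx":2,"ty":0.3,"tz":0,"turn":0},{"gripper":0.7,"tx":1,"ty":0.3,"tz":0,"turn":0},{"gripper":0.7,"tx":0,"ty":0,"tz":0,"turn":0},{"gripper":0.8,"tx":0,"ty":0,"tz":0,"turn":0},{"gripper":1,"tx":0,"ty":0,"tz":30,"turn":0},{"gripper":1,"tx":0,"ty":0,"tz":40,"turn":0},{"gripper":1,"tx":0,"ty":-20,"tz":40,"turn":0},{"gripper":1,"tx":-10,"ty":-20,"tz":10,"turn":0}]'
python3 -m inch '[{"gripper":1,"tx":-20,"ty":-10,"tz":0,"turn":5},{"gripper":1,"tx":-10,"ty":-7,"tz":0,"turn":0},{"gripper":1,"tx":-6,"ty":0,"tz":0,"turn":0},{"gripper":1,"tx":0,"ty":0,"tz":0,"turn":0}]'
python3 - <<'E'
from h import *
o=get_obs();print(o['t'],o['tcp_pos'],o['ee_rot'],o['qpos'])
s=snap('wrist','w3.png')
P=campose(s,o)
print([proj(s,p,P) for p in [(473.5,222,152),(524,316,152)]])
s=snap('side','d3.png');print([proj(s,p) for p in [(473.5,222,152),(524,316,152)]])
a=cv2.imread('pics/d3.png')[120:250,215:330];cv2.imwrite('pics/d3z.png',cv2.resize(a,None,fx=4,fy=4,interpolation=cv2.INTER_CUBIC))
E
```

```text
t: 5.63
tcp_pos: [517.2, 279.1, 229.5]
ee_rot: [[-0.266, 0.964, 0.009], [0.964, 0.266, 0.007], [0.004, 0.011, -1.0]]
wrist_force: [0.6, -0.6, 0.2]
finger_gap: 0.821
t: 5.97
tcp_pos: [476.5, 259.3, 224.2]
ee_rot: [[-0.349, 0.937, -0.001], [0.937, 0.349, -0.0], [-0.0, -0.001, -1.0]]
wrist_force: [0.3, -0.4, 0.4]
finger_gap: 0.999
5.9667 [476.50636231 259.26888167 224.2249809 ] [[-3.48622173e-01  9.37262878e-01 -9.36950848e-04]
 [ 9.37263337e-01  3.48621858e-01 -4.86487210e-04]
 [-1.29324857e-04 -1.04776991e-03 -9.99999443e-01]] [-22.52399982  34.95116523 -17.75834577 104.70737112  14.92058835
  42.68185428 -27.92293831]
[array([257.23147073, 273.21188144]), array([385.66249148, 169.85523696])]
[array([252.97667796, 166.38297898]), array([255.89898205, 149.03894911])]
```

View pics/w3.png

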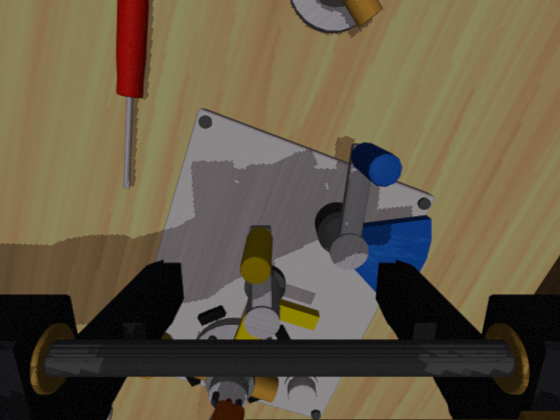

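View pics/d3z.png

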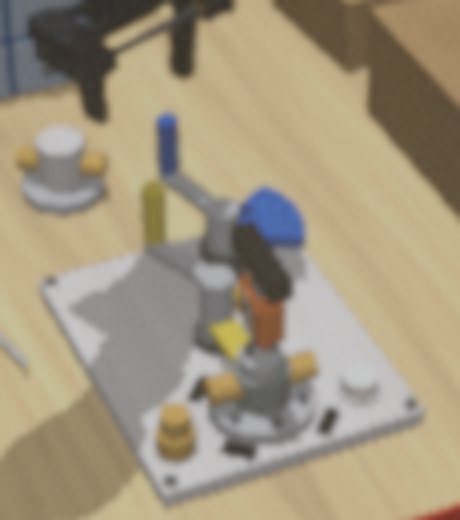

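The isolator lever has swung right round, with its grip at (384,168) and the fan out of the way. The yellow grip top is at (257,270) and its hub at (263,321). I'll refine the clamp arc from these.

```bash
python3 - <<'E'
from h import *
o=get_obs();s=snapshot('wrist');P=campose(s,o)
y=onplane(s,(257,270),152,P);h=onplane(s,(263,321),92,P);b=onplane(s,(385,169),152,P);bh=onplane(s,(349,251),92,P)
print(y,h,b,bh)
for a,c in((y,h),(b,bh)): d=(a-c)[:2];print(np.degrees(np.arctan2(d[1],d[0])),np.hypot(*d))
a=np.array(s['pixels'])[230:345,200:320];cv2.imwrite('pics/w3z.png',cv2.resize(a[...,::-1],None,fx=5,fy=5,interpolation=cv2.INTER_CUBIC))
E
```

```text
[474.3197221  225.40831305 152.        ] [502.91286048 149.76053941  92.        ] [525.14080917 317.44765673 152.        ] [547.65110966 239.33457778  92.        ]
110.70545222647306 80.87121378701566
106.07570222052766 81.29186141212875
```

View pics/w3z.png

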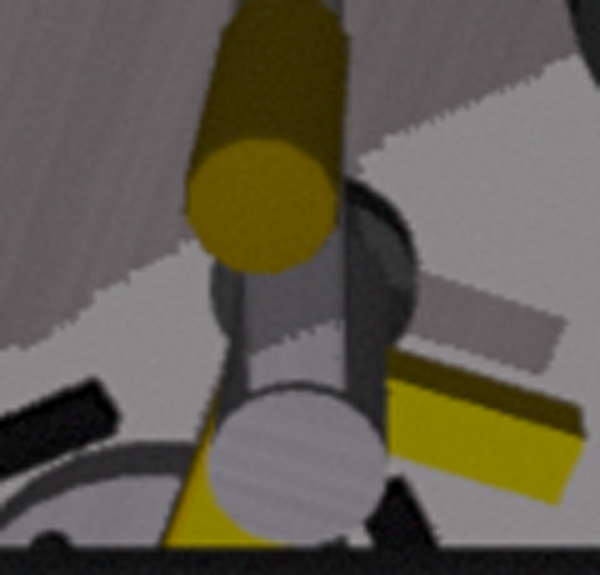

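```bash
python3 -m inch '[{"gripper":1,"tx":-1.5,"ty":-18,"tz":0,"turn":0},{"gripper":1,"tx":-2,"ty":-18,"tz":-10,"turn":0},{"gripper":0.7,"tx":0,"ty":0,"tz":-30,"turn":0},{"gripper":0.7,"tx":0,"ty":0,"tz":-30,"turn":0},{"gripper":0.7,"tx":0,"ty":0,"tz":-27,"turn":0},{"gripper":0.7,"tx":0,"ty":0,"tz":-20,"turn":0},{"gripper":0.5,"tx":0,"ty":0,"tz":0,"turn":0},{"gripper":0.5,"tx":0,"ty":0,"tz":0,"turn":0}]'
python3 - <<'E'
from h import *
s=snap('wrist','w4.png')
t=np.radians(110+5.2*np.arange(17));p=np.c_[501+80*np.cos(t),148+80*np.sin(t)]
print(np.diff(p,axis=0).round(1).tolist())
E
```

```text
t: 6.78
tcp_pos: [474.3, 223.8, 106.2]
ee_rot: [[-0.349, 0.937, -0.001], [0.937, 0.349, -0.001], [-0.0, -0.002, -1.0]]
wrist_force: [0.5, 0.3, 0.8]
finger_gap: 0.57
[[-6.7, -2.8], [-6.4, -3.4], [-6.1, -4.0], [-5.7, -4.5], [-5.3, -5.0], [-4.8, -5.4], [-4.3, -5.9], [-3.7, -6.2], [-3.2, -6.5], [-2.6, -6.8], [-1.9, -7.0], [-1.3, -7.1], [-0.6, -7.2], [0.0, -7.3], [0.7, -7.2], [1.3, -7.1]]
```

View pics/w4.png

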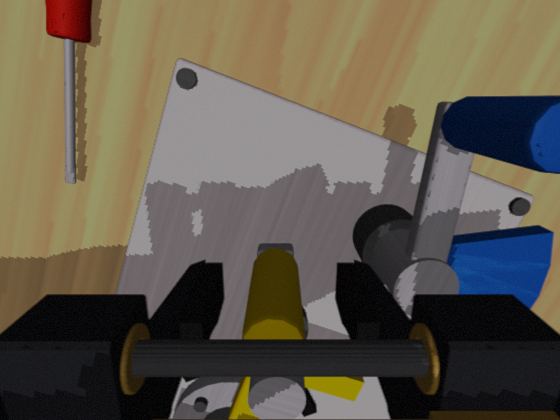

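The yellow grip is between the fingers at (270,290). I'll close and swing it.

```bash
python3 -m inch '[{"gripper":0,"tx":0,"ty":0,"tz":0,"turn":0},{"gripper":0,"tx":0,"ty":0,"tz":0,"turn":0},{"gripper":0,"tx":0,"ty":0,"tz":0,"turn":0},{"gripper":0,"tx":0,"ty":0,"tz":0,"turn":0},{"gripper":0,"tx":0,"ty":0,"tz":0,"turn":0},{"gripper":0,"tx":0,"ty":0,"tz":0,"turn":0},{"gripper":0,"tx":0,"ty":0,"tz":0,"turn":0}]'
python3 -m inch '[{"gripper":0,"tx":-6.7,"ty":-2.8,"tz":0,"turn":5.2},{"gripper":0,"tx":-6.4,"ty":-3.4,"tz":0,"turn":5.2},{"gripper":0,"tx":-6.1,"ty":-4,"tz":0,"turn":5.2},{"gripper":0,"tx":-5.7,"ty":-4.5,"tz":0,"turn":5.2},{"gripper":0,"tx":-5.3,"ty":-5,"tz":0,"turn":5.2},{"gripper":0,"tx":-4.8,"ty":-5.4,"tz":0,"turn":5.2},{"gripper":0,"tx":-4.3,"ty":-5.9,"tz":0,"turn":5.2},{"gripper":0,"tx":-3.7,"ty":-6.2,"tz":0,"turn":5.2}]'
```

```text
t: 7.42
tcp_pos: [473.5, 223.2, 107.9]
ee_rot: [[-0.349, 0.937, -0.001], [0.937, 0.349, -0.001], [-0.0, -0.001, -1.0]]
wrist_force: [-3.6, -0.1, 6.2]
finger_gap: 0.243
t: 8.08
tcp_pos: [431.1, 186.9, 107.8]
ee_rot: [[-0.885, 0.465, 0.001], [0.465, 0.885, 0.001], [-0.0, 0.002, -1.0]]
wrist_force: [-2.1, 1.2, 4.1]
finger_gap: 0.244
```

```bash
python3 -m inch '[{"gripper":0,"tx":-3.2,"ty":-6.5,"tz":0,"turn":5.2},{"gripper":0,"tx":-2.6,"ty":-6.8,"tz":0,"turn":5.2},{"gripper":0,"tx":-1.9,"ty":-7,"tz":0,"turn":5.2},{"gripper":0,"tx":-1.3,"ty":-7.1,"tz":0,"turn":5.2},{"gripper":0,"tx":-0.6,"ty":-7.2,"tz":0,"turn":5.2},{"gripper":0,"tx":0,"ty":-7.3,"tz":0,"turn":5.2},{"gripper":0,"tx":0.7,"ty":-7.2,"tz":0,"turn":4},{"gripper":0,"tx":0,"ty":0,"tz":0,"turn":0}]'
python3 -m inch '[{"gripper":0,"tx":1,"ty":-4,"tz":0,"turn":2},{"gripper":0,"tx":0.8,"ty":-3,"tz":0,"turn":2},{"gripper":0,"tx":0,"ty":0,"tz":0,"turn":0},{"gripper":0,"tx":0,"ty":0,"tz":0,"turn":0}]'
```

```text
t: 8.75
tcp_pos: [422.2, 137.2, 107.8]
ee_rot: [[-0.992, -0.129, 0.001], [-0.129, 0.992, 0.002], [-0.001, 0.002, -1.0]]
wrist_force: [-2.6, 2.9, 5.1]
finger_gap: 0.24
t: 9.08
tcp_pos: [422.8, 134.6, 107.8]
ee_rot: [[-0.98, -0.198, -0.001], [-0.198, 0.98, 0.008], [-0.001, 0.008, -1.0]]
wrist_force: [-6.2, 9.0, 3.6]
finger_gap: 0.243
```

The clamp is at its stop (9 N reaction, about 190° or 1.39 rad). I'll release, lift and look at the handle.

```bash
python3 -m inch '[{"gripper":0.7,"tx":-0.5,"ty":3,"tz":0,"turn":0},{"gripper":0.7,"tx":0,"ty":1,"tz":0,"turn":0},{"gripper":0.7,"tx":0,"ty":0,"tz":0,"turn":0},{"gripper":0.7,"tx":0,"ty":0,"tz":0,"turn":0},{"gripper":0.7,"tx":0,"ty":0,"tz":25,"turn":0},{"gripper":0.7,"tx":0,"ty":0,"tz":40,"turn":0},{"gripper":1,"tx":0,"ty":0,"tz":40,"turn":-7},{"gripper":1,"tx":0,"ty":0,"tz":35,"turn":-7}]'
python3 -m inch '[{"gripper":1,"tx":10,"ty":-15,"tz":10,"turn":-7},{"gripper":1,"tx":10,"ty":-20,"tz":0,"turn":-7},{"gripper":1,"tx":10,"ty":-20,"tz":0,"turn":-7},{"gripper":1,"tx":10,"ty":-20,"tz":0,"turn":-7},{"gripper":1,"tx":15,"ty":-20,"tz":0,"turn":-7},{"gripper":1,"tx":15,"ty":-20,"tz":0,"turn":-7},{"gripper":1,"tx":10,"ty":-20,"tz":0,"turn":-7},{"gripper":1,"tx":0,"ty":-10,"tz":0,"turn":-7}]'
python3 -m inch '[{"gripper":1,"tx":0,"ty":0,"tz":0,"turn":-7},{"gripper":1,"tx":0,"ty":0,"tz":0,"turn":-7},{"gripper":1,"tx":0,"ty":0,"tz":0,"turn":-7},{"gripper":1,"tx":0,"ty":0,"tz":0,"turn":-7},{"gripper":1,"tx":0,"ty":0,"tz":0,"turn":0},{"gripper":1,"tx":0,"ty":0,"tz":0,"turn":0}]'
python3 - <<'E'
from h import *
o=get_obs();print(o['t'],o['tcp_pos'],o['ee_rot'],o['qpos'])
s=snap('wrist','w5.png')
s=snap('side','d5.png');a=cv2.imread('pics/d5.png')[120:250,215:330];cv2.imwrite('pics/d5z.png',cv2.resize(a,None,fx=4,fy=4,interpolation=cv2.INTER_CUBIC))
E
```

```text
t: 9.75
tcp_pos: [423.4, 133.9, 248.9]
ee_rot: [[-0.998, 0.055, -0.001], [0.055, 0.998, 0.001], [0.001, 0.001, -1.0]]
wrist_force: [0.7, -0.5, -0.0]
finger_gap: 0.823
t: 10.42
tcp_pos: [505.6, -14.7, 256.9]
ee_rot: [[-0.508, 0.861, 0.002], [0.861, 0.508, -0.002], [-0.002, 0.0, -1.0]]
wrist_force: [-0.5, -0.3, -0.0]
finger_gap: 1.001
t: 10.92
tcp_pos: [503.6, -11.2, 257.0]
ee_rot: [[-0.059, 0.998, -0.0], [0.998, 0.059, -0.001], [-0.001, -0.0, -1.0]]
wrist_force: [0.6, 0.1, 0.2]
finger_gap: 0.995
10.9167 [503.55166548 -11.19037738 257.01003962] [[-5.87688598e-02  9.98271602e-01 -1.70464022e-04]
 [ 9.98271336e-01  5.87687144e-02 -7.59963683e-04]
 [-7.48632212e-04 -2.14831546e-04 -9.99999697e-01]] [  7.46230801  29.53832592 -17.71133967 108.80114877  12.63324965
  43.55545986 -13.92507134]
```

View pics/w5.png

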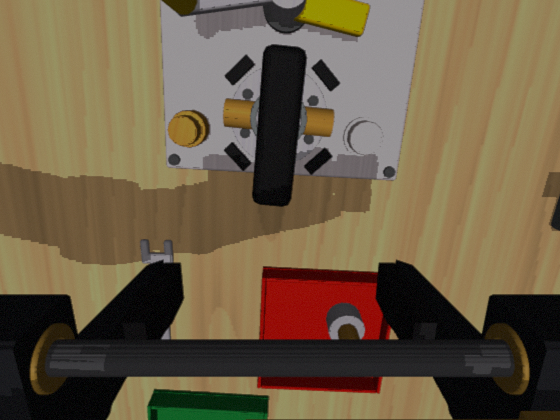

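View pics/d5z.png

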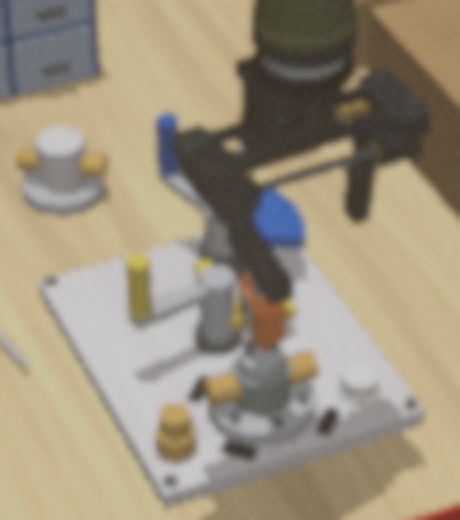

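The clamp is open: its arm has swung away to (330,15) in the wrist view, and the yellow grip is at (138,285) in the side zoom. The black bar runs from (283,50) to (272,205). I'll measure it on the bar-top plane.

```bash
python3 - <<'E'
from h import *
o=get_obs();s=snapshot('wrist');P=campose(s,o);p=np.array(s['pixels']).astype(int)
m=((p.max(2)<60)).astype(np.uint8);m[240:]=0
n,l,st,c=cv2.connectedComponentsWithStats(m)
i=1+np.argmax(st[1:,4]);print(st[i],c[i])
cn=max(cv2.findContours((l==i).astype(np.uint8),0,1)[0],key=cv2.contourArea)
w=np.array([onplane(s,q,197,P)[:2] for q in cn[:,0]],np.float32)
r=cv2.minAreaRect(w);print(r,cv2.boxPoints(r))
# seat stops: centre
S=[(240,69),(325,75),(237,157),(317,161)];W=np.array([onplane(s,q,28,P) for q in S]);print(W.mean(0))
G=[(235,114),(319,122)];W=np.array([onplane(s,q,60,P) for q in G]);print(W)
# tray
s2=snap('scene','s5.png')
E
```

```text
[ 252   45   54  162 6555] [277.80457666 124.2733791 ]
((498.14990234375, 49.44621276855469), (87.72449493408203, 23.422399520874023), 87.82817840576172) [[484.78488     6.059284 ]
 [508.19046     5.1716576]
 [511.51492    92.833145 ]
 [488.10934    93.720764 ]]
[499.62296474  48.72021295  28.        ]
[[458.22759189  50.58293359  60.        ]
 [536.10293084  48.02915851  60.        ]]
```

View pics/s5.png

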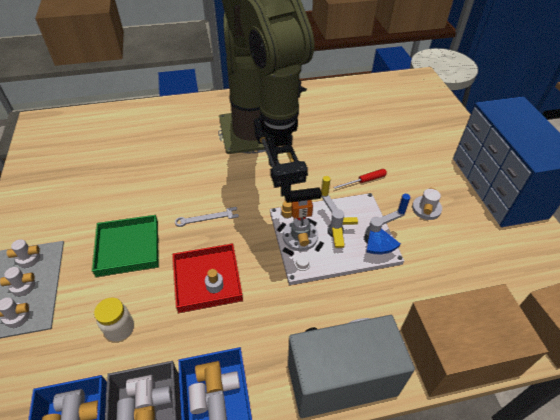

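```bash
python3 -m inch '[{"gripper":1,"tx":-2,"ty":25,"tz":0,"turn":-2.7},{"gripper":1,"tx":-2.5,"ty":25,"tz":0,"turn":-2.8},{"gripper":1,"tx":0,"ty":10,"tz":0,"turn":0},{"gripper":0.7,"tx":0,"ty":0,"tz":-25,"turn":0},{"gripper":0.7,"tx":0,"ty":0,"tz":-25,"turn":0},{"gripper":0.7,"tx":0,"ty":0,"tz":-20,"turn":0},{"gripper":0.6,"tx":0,"ty":0,"tz":-20,"turn":0},{"gripper":0.6,"tx":0,"ty":0,"tz":0,"turn":0}]'
python3 - <<'E'
from h import *
o=get_obs();print(o['t'],o['tcp_pos'],o['wrist_force'])
snap('wrist','w6.png');snap('side','d6.png');a=cv2.imread('pics/d6.png')[120:250,215:330];cv2.imwrite('pics/d6z.png',cv2.resize(a,None,fx=4,fy=4,interpolation=cv2.INTER_CUBIC))
E
```

```text
t: 11.78
tcp_pos: [497.1, 48.3, 164.1]
ee_rot: [[0.038, 0.999, -0.006], [0.999, -0.038, -0.002], [-0.002, -0.006, -1.0]]
wrist_force: [-0.1, -0.7, 0.0]
finger_gap: 0.643
11.7833 [497.14346668  48.27943608 164.06106225] [-0.05846626 -0.68956461  0.03091589]
```

View pics/w6.png

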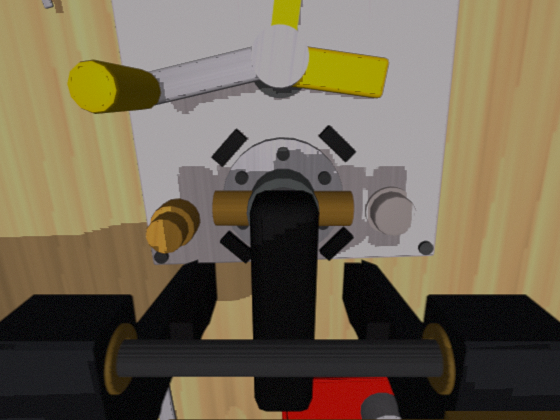

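View pics/d6z.png

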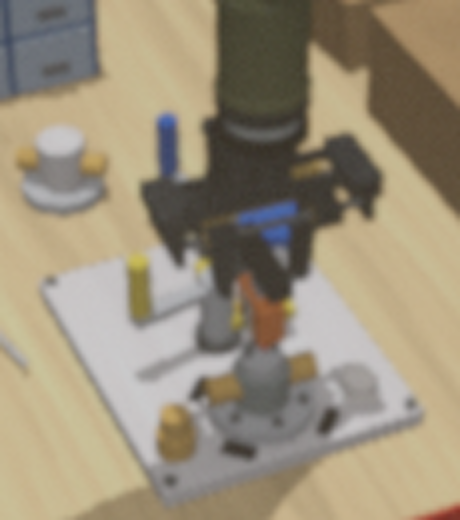

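The bar is centred between the fingers (bar at column 284, finger centre about 280). I'll close.

```bash
python3 -m inch '[{"gripper":0,"tx":0,"ty":0,"tz":0,"turn":0},{"gripper":0,"tx":0,"ty":0,"tz":0,"turn":0},{"gripper":0,"tx":0,"ty":0,"tz":0,"turn":0},{"gripper":0,"tx":0,"ty":0,"tz":0,"turn":0},{"gripper":0,"tx":0,"ty":0,"tz":0,"turn":0},{"gripper":0,"tx":0,"ty":0,"tz":0,"turn":0},{"gripper":0,"tx":0,"ty":0,"tz":0,"turn":0}]'
python3 -m inch '[{"gripper":0,"tx":0,"ty":0,"tz":5,"turn":0},{"gripper":0,"tx":0,"ty":0,"tz":5,"turn":0},{"gripper":0,"tx":0,"ty":0,"tz":5,"turn":0},{"gripper":0,"tx":0,"ty":0,"tz":5,"turn":0},{"gripper":0,"tx":0,"ty":0,"tz":5,"turn":0},{"gripper":0,"tx":0,"ty":0,"tz":0,"turn":0}]'
```

```text
t: 12.47
tcp_pos: [499.1, 49.2, 167.6]
ee_rot: [[0.04, 0.999, 0.0], [0.999, -0.04, -0.0], [-0.0, 0.0, -1.0]]
wrist_force: [-2.9, -0.9, 6.1]
finger_gap: 0.269
t: 12.97
tcp_pos: [499.3, 49.1, 192.7]
ee_rot: [[0.04, 0.999, 0.001], [0.999, -0.04, 0.0], [0.0, 0.001, -1.0]]
wrist_force: [-0.7, -0.2, -4.9]
finger_gap: 0.268
```

The handle is held (gap 0.268) and the spring force is rising. I'll keep lifting slowly and watch for the weight to level off.

```bash
python3 -m inch '[{"gripper":0,"tx":0,"ty":0,"tz":5,"turn":0},{"gripper":0,"tx":0,"ty":0,"tz":5,"turn":0},{"gripper":0,"tx":0,"ty":0,"tz":5,"turn":0},{"gripper":0,"tx":0,"ty":0,"tz":4,"turn":0},{"gripper":0,"tx":0,"ty":0,"tz":4,"turn":0},{"gripper":0,"tx":0,"ty":0,"tz":4,"turn":0},{"gripper":0,"tx":0,"ty":0,"tz":4,"turn":0},{"gripper":0,"tx":0,"ty":0,"tz":4,"turn":0}]'
python3 -m inch '[{"gripper":0,"tx":0,"ty":0,"tz":4,"turn":0},{"gripper":0,"tx":0,"ty":0,"tz":4,"turn":0},{"gripper":0,"tx":0,"ty":0,"tz":4,"turn":0},{"gripper":0,"tx":0,"ty":0,"tz":4,"turn":0},{"gripper":0,"tx":0,"ty":0,"tz":0,"turn":0},{"gripper":0,"tx":0,"ty":0,"tz":0,"turn":0},{"gripper":0,"tx":0,"ty":0,"tz":0,"turn":0},{"gripper":0,"tx":0,"ty":0,"tz":0,"turn":0}]'
python3 -m inch '[{"gripper":0,"tx":0,"ty":0,"tz":0,"turn":0},{"gripper":0,"tx":0,"ty":0,"tz":0,"turn":0},{"gripper":0,"tx":0,"ty":0,"tz":0,"turn":0},{"gripper":0,"tx":0,"ty":0,"tz":0,"turn":0},{"gripper":0,"tx":0,"ty":0,"tz":0,"turn":0},{"gripper":0,"tx":0,"ty":0,"tz":0,"turn":0},{"gripper":0,"tx":0,"ty":0,"tz":0,"turn":0},{"gripper":0,"tx":0,"ty":0,"tz":0,"turn":0}]'
python3 - <<'E'
from h import *
snap('wrist','w7.png');snap('side','d7.png');a=cv2.imread('pics/d7.png')[120:250,215:330];cv2.imwrite('pics/d7z.png',cv2.resize(a,None,fx=4,fy=4,interpolation=cv2.INTER_CUBIC))
E
```

```text
t: 13.63
tcp_pos: [499.0, 49.1, 227.3]
ee_rot: [[0.04, 0.999, -0.0], [0.999, -0.04, -0.0], [-0.0, -0.0, -1.0]]
wrist_force: [0.8, -0.2, -7.9]
finger_gap: 0.271
t: 14.3
tcp_pos: [498.9, 49.1, 242.7]
ee_rot: [[0.04, 0.999, -0.001], [0.999, -0.04, -0.0], [-0.0, -0.001, -1.0]]
wrist_force: [-0.0, 0.3, -9.1]
finger_gap: 0.27
t: 14.97
tcp_pos: [499.2, 49.2, 243.0]
ee_rot: [[0.04, 0.999, 0.0], [0.999, -0.04, -0.0], [-0.0, 0.0, -1.0]]
wrist_force: [-0.4, 1.3, -8.4]
finger_gap: 0.27
```

View pics/w7.png

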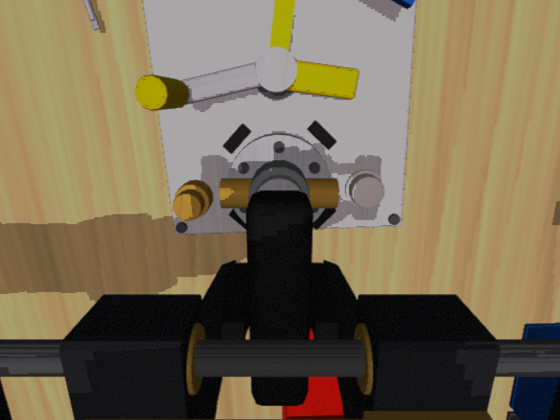

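View pics/d7z.png

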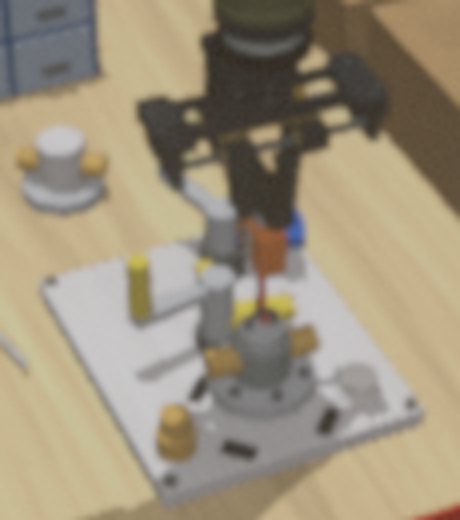

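The valve hangs clear: the ports moved up from about (225,388) to (222,362) in the side zoom, roughly 26–30 mm. For margin I'll lift 25 mm more and hold still again.

```bash
python3 -m inch '[{"gripper":0,"tx":0,"ty":0,"tz":5,"turn":0},{"gripper":0,"tx":0,"ty":0,"tz":5,"turn":0},{"gripper":0,"tx":0,"ty":0,"tz":5,"turn":0},{"gripper":0,"tx":0,"ty":0,"tz":5,"turn":0},{"gripper":0,"tx":0,"ty":0,"tz":5,"turn":0},{"gripper":0,"tx":0,"ty":0,"tz":0,"turn":0},{"gripper":0,"tx":0,"ty":0,"tz":0,"turn":0},{"gripper":0,"tx":0,"ty":0,"tz":0,"turn":0}]'
for i in 1; do :; done; python3 -m inch '[{"gripper":0,"tx":0,"ty":0,"tz":0,"turn":0},{"gripper":0,"tx":0,"ty":0,"tz":0,"turn":0},{"gripper":0,"tx":0,"ty":0,"tz":0,"turn":0},{"gripper":0,"tx":0,"ty":0,"tz":0,"turn":0},{"gripper":0,"tx":0,"ty":0,"tz":0,"turn":0},{"gripper":0,"tx":0,"ty":0,"tz":0,"turn":0},{"gripper":0,"tx":0,"ty":0,"tz":0,"turn":0},{"gripper":0,"tx":0,"ty":0,"tz":0,"turn":0}]'
python3 -m inch '[{"gripper":0,"tx":0,"ty":0,"tz":0,"turn":0},{"gripper":0,"tx":0,"ty":0,"tz":0,"turn":0},{"gripper":0,"tx":0,"ty":0,"tz":0,"turn":0},{"gripper":0,"tx":0,"ty":0,"tz":0,"turn":0},{"gripper":0,"tx":0,"ty":0,"tz":0,"turn":0}]'
python3 - <<'E'
from h import *
s=snap('scene','s8.png');d=snap('side','d8.png')
# tray: outer rim at z=30; convex hull polygons
for n,s in(('scene',s),('side',d)):
    p=np.array(s['pixels']).astype(int);m=((p[...,1]>1.3*p[...,0])&(p[...,1]>1.3*p[...,2])&(p[...,1]>50)).astype(np.uint8)
    k,l,st,c=cv2.connectedComponentsWithStats(m);i=1+np.argmax(st[1:,4]);x,y,w,h,_=st[i];print(n,st[i])
    a=cv2.imread('pics/s8.png' if n=='scene' else 'pics/d8.png')[y-10:y+h+10,x-10:x+w+10];print(x-10,y-10);cv2.imwrite(f'pics/tray_{n}.png',cv2.resize(a,None,fx=6,fy=6,interpolation=cv2.INTER_CUBIC))
E
```

```text
t: 15.73
tcp_pos: [499.1, 49.2, 268.0]
ee_rot: [[0.04, 0.999, -0.0], [0.999, -0.04, -0.0], [-0.0, -0.0, -1.0]]
wrist_force: [0.7, -0.3, -7.7]
finger_gap: 0.266
t: 16.4
tcp_pos: [499.2, 49.2, 268.0]
ee_rot: [[0.04, 0.999, 0.0], [0.999, -0.04, -0.0], [-0.0, 0.0, -1.0]]
wrist_force: [-0.4, 1.3, -7.7]
finger_gap: 0.267
t: 16.82
tcp_pos: [499.2, 49.2, 268.0]
ee_rot: [[0.04, 0.999, 0.0], [0.999, -0.04, -0.0], [-0.0, 0.0, -1.0]]
wrist_force: [-0.2, 0.4, -7.8]
finger_gap: 0.268
scene [  92  215   66   62 3257]
82 205
side [ 288  300   74   66 2923]
278 290
```

View pics/tray_scene.png

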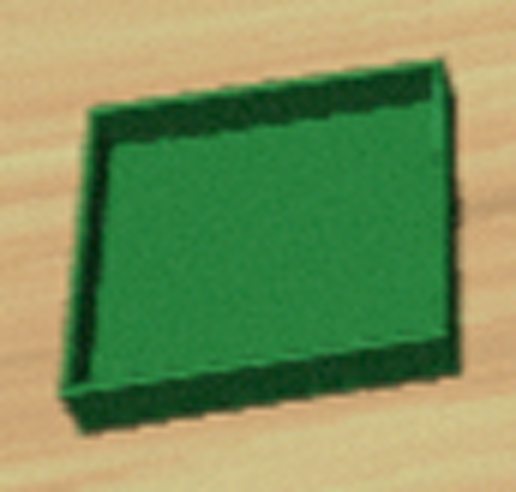

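View pics/tray_side.png

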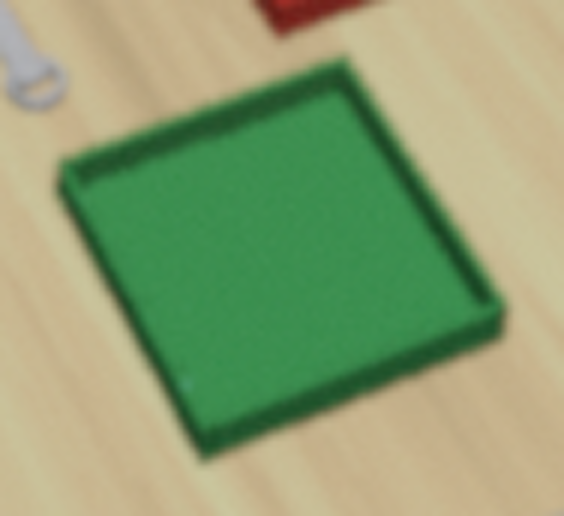

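The tray rim corners are clear in both views (scene zoom: (90,106), (445,60), (460,338), (62,390); side zoom: (60,165), (343,60), (505,308), (205,432)). I'll cast them onto z = 30.

```bash
python3 - <<'E'
from h import *
sc,sd=snapshot('scene'),snapshot('side')
for s,o,Z in((sc,(82,205),[(90,106),(445,60),(458,338),(62,388)]),(sd,(278,290),[(60,165),(343,60),(505,308),(205,432)])):
    W=np.array([onplane(s,(o[0]+(x+.5)/6-.5,o[1]+(y+.5)/6-.5),30) for x,y in Z]);print(W.round(0).tolist(),W.mean(0),[np.linalg.norm(W[i]-W[i-1]).round(0) for i in range(4)])
E
```

```text
[[347.0, -485.0, 30.0], [352.0, -327.0, 30.0], [511.0, -325.0, 30.0], [503.0, -487.0, 30.0]] [ 428.32039191 -405.92119035   30.        ] [np.float64(156.0), np.float64(159.0), np.float64(159.0), np.float64(162.0)]
[[348.0, -334.0, 30.0], [503.0, -336.0, 30.0], [501.0, -491.0, 30.0], [345.0, -490.0, 30.0]] [ 424.21285894 -412.7092404    30.        ] [np.float64(156.0), np.float64(155.0), np.float64(156.0), np.float64(155.0)]
```

The two views agree on the tray centre to about 4 mm in x and 7 mm in y: about (426,−409). I'll lift a little more and carry it over at modest speed.

```bash
python3 -m inch '[{"gripper":0,"tx":0,"ty":0,"tz":5,"turn":0},{"gripper":0,"tx":0,"ty":0,"tz":8,"turn":0},{"gripper":0,"tx":0,"ty":0,"tz":8,"turn":0},{"gripper":0,"tx":0,"ty":-2,"tz":8,"turn":0},{"gripper":0,"tx":0,"ty":-4,"tz":5,"turn":0},{"gripper":0,"tx":-1,"ty":-7,"tz":3,"turn":0},{"gripper":0,"tx":-2,"ty":-10,"tz":0,"turn":0},{"gripper":0,"tx":-2,"ty":-12,"tz":0,"turn":0}]'
python3 -m inch '[{"gripper":0,"tx":-2,"ty":-14,"tz":0,"turn":0},{"gripper":0,"tx":-2,"ty":-15,"tz":0,"turn":0},{"gripper":0,"tx":-2,"ty":-15,"tz":0,"turn":0},{"gripper":0,"tx":-2,"ty":-15,"tz":0,"turn":0},{"gripper":0,"tx":-2,"ty":-15,"tz":0,"turn":0},{"gripper":0,"tx":-2,"ty":-15,"tz":0,"turn":0},{"gripper":0,"tx":-2,"ty":-15,"tz":0,"turn":0},{"gripper":0,"tx":-2,"ty":-15,"tz":0,"turn":0}]'
```

```text
t: 17.68
tcp_pos: [493.9, 13.3, 305.1]
ee_rot: [[0.04, 0.999, 0.0], [0.999, -0.04, -0.0], [-0.0, 0.0, -1.0]]
wrist_force: [-1.0, -0.1, -8.7]
finger_gap: 0.264
t: 18.35
tcp_pos: [476.8, -107.1, 304.4]
ee_rot: [[0.042, 0.999, -0.002], [0.999, -0.042, -0.001], [-0.001, -0.002, -1.0]]
wrist_force: [0.4, 0.2, -7.9]
finger_gap: 0.271
```

```bash
python3 -m inch '[{"gripper":0,"tx":-3,"ty":-15,"tz":0,"turn":0},{"gripper":0,"tx":-3,"ty":-15,"tz":0,"turn":0},{"gripper":0,"tx":-3,"ty":-15,"tz":0,"turn":0},{"gripper":0,"tx":-3,"ty":-15,"tz":0,"turn":0},{"gripper":0,"tx":-3,"ty":-15,"tz":0,"turn":0},{"gripper":0,"tx":-3,"ty":-15,"tz":0,"turn":0},{"gripper":0,"tx":-3,"ty":-15,"tz":0,"turn":0},{"gripper":0,"tx":-3,"ty":-15,"tz":0,"turn":0}]'
python3 -m inch '[{"gripper":0,"tx":-3,"ty":-15,"tz":0,"turn":0},{"gripper":0,"tx":-3,"ty":-15,"tz":0,"turn":0},{"gripper":0,"tx":-3,"ty":-15,"tz":0,"turn":0},{"gripper":0,"tx":-2,"ty":-15,"tz":0,"turn":0},{"gripper":0,"tx":-2,"ty":-15,"tz":0,"turn":0},{"gripper":0,"tx":-2,"ty":-13,"tz":0,"turn":0},{"gripper":0,"tx":-2,"ty":-11,"tz":0,"turn":0},{"gripper":0,"tx":-2,"ty":-9,"tz":0,"turn":0}]'
```

```text
t: 19.02
tcp_pos: [452.4, -226.8, 304.4]
ee_rot: [[0.042, 0.999, -0.002], [0.999, -0.042, -0.0], [-0.0, -0.002, -1.0]]
wrist_force: [0.8, -0.0, -8.8]
finger_gap: 0.268
t: 19.68
tcp_pos: [434.0, -334.5, 304.6]
ee_rot: [[0.042, 0.999, -0.001], [0.999, -0.042, 0.0], [0.0, -0.001, -1.0]]
wrist_force: [0.2, 0.7, -7.8]
finger_gap: 0.269
```

```bash
python3 -m inch '[{"gripper":0,"tx":-1,"ty":-13,"tz":0,"turn":0},{"gripper":0,"tx":-1,"ty":-15,"tz":0,"turn":0},{"gripper":0,"tx":-2,"ty":-15,"tz":0,"turn":0},{"gripper":0,"tx":-2,"ty":-13,"tz":0,"turn":0},{"gripper":0,"tx":-1,"ty":-10,"tz":0,"turn":0},{"gripper":0,"tx":0,"ty":-6,"tz":0,"turn":0},{"gripper":0,"tx":0,"ty":-3,"tz":0,"turn":0},{"gripper":0,"tx":0,"ty":0,"tz":0,"turn":0}]'
python3 -m inch '[{"gripper":0,"tx":0,"ty":0,"tz":-5,"turn":0},{"gripper":0,"tx":0,"ty":0,"tz":-10,"turn":0},{"gripper":0,"tx":0,"ty":0,"tz":-10,"turn":0},{"gripper":0,"tx":0,"ty":0,"tz":-10,"turn":0},{"gripper":0,"tx":0,"ty":0,"tz":-10,"turn":0},{"gripper":0,"tx":0,"ty":0,"tz":-5,"turn":0},{"gripper":0,"tx":0,"ty":0,"tz":0,"turn":0},{"gripper":0,"tx":0,"ty":0,"tz":0,"turn":0}]'
python3 - <<'E'
from h import *
o=get_obs();print(o['tcp_pos'])
snap('wrist','w9.png')
for n,f,sl in(('scene','s9',np.s_[150:290,60:200]),('side','d9',np.s_[230:380,250:390])):
    s=snap(n,f+'.png');a=np.array(s['pixels'])[sl];cv2.imwrite(f'pics/{f}z.png',cv2.resize(a[...,::-1],None,fx=4,fy=4,interpolation=cv2.INTER_CUBIC))
E
```

```text
t: 20.35
tcp_pos: [428.3, -408.1, 304.8]
ee_rot: [[0.041, 0.999, 0.0], [0.999, -0.041, 0.0], [0.0, 0.0, -1.0]]
wrist_force: [0.2, 0.7, -8.5]
finger_gap: 0.27
t: 21.02
tcp_pos: [428.1, -407.6, 254.5]
ee_rot: [[0.04, 0.999, -0.001], [0.999, -0.04, 0.001], [0.001, -0.001, -1.0]]
wrist_force: [0.7, 0.7, -8.4]
finger_gap: 0.273
[ 428.07439324 -407.55976286  254.51900218]
```

View pics/w9.png

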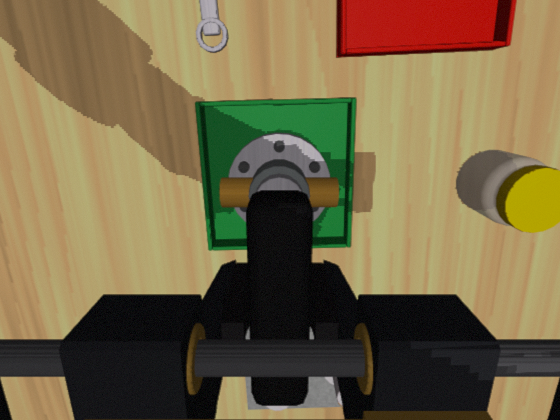

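View pics/s9z.png

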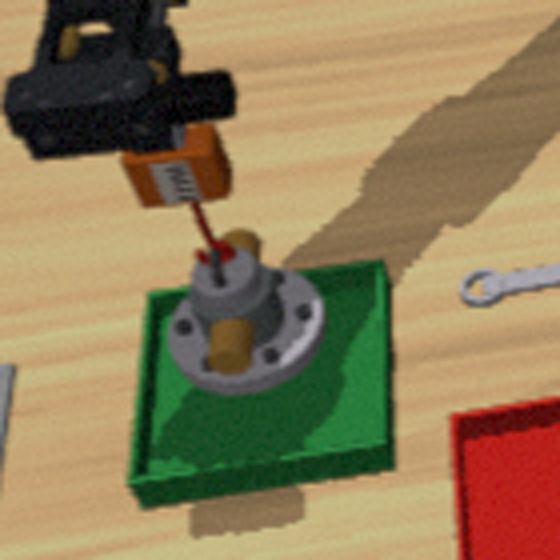

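View pics/d9z.png

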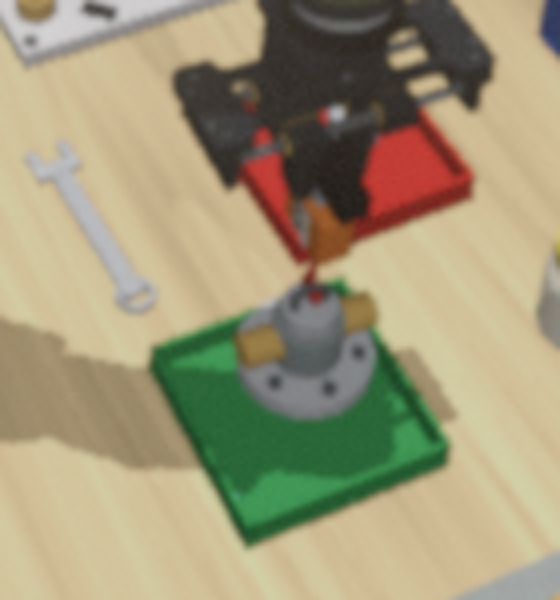

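In the wrist view the valve hangs upright over the tray. The rim corners are at (197,101), (355,98), (351,246) and (210,249). I'll check the tray centre from this view.

```bash
python3 - <<'E'
from h import *
o=get_obs();s=snapshot('wrist');P=campose(s,o)
W=np.array([onplane(s,q,30,P) for q in [(197,101),(355,98),(351,246),(210,249)]]);print(W.round(0).tolist(),W.mean(0),o['tcp_pos'])
E
```

```text
[[350.0, -330.0, 30.0], [506.0, -333.0, 30.0], [505.0, -491.0, 30.0], [347.0, -489.0, 30.0]] [ 427.21140762 -410.84118816   30.        ] [ 428.7951685  -408.28086558  255.71824339]
```

The wrist view gives tray centre (427,−411), so I'll nudge by (−1,−2) and lower. Touchdown should come at TCP z about 198 and slack at about 153.

```bash
python3 -m inch '[{"gripper":0,"tx":-1,"ty":-2,"tz":-5,"turn":0},{"gripper":0,"tx":0,"ty":0,"tz":-8,"turn":0},{"gripper":0,"tx":0,"ty":0,"tz":-8,"turn":0},{"gripper":0,"tx":0,"ty":0,"tz":-7,"turn":0},{"gripper":0,"tx":0,"ty":0,"tz":-5,"turn":0},{"gripper":0,"tx":0,"ty":0,"tz":-4,"turn":0},{"gripper":0,"tx":0,"ty":0,"tz":-3,"turn":0},{"gripper":0,"tx":0,"ty":0,"tz":-3,"turn":0}]'
python3 -m inch '[{"gripper":0,"tx":0,"ty":0,"tz":-3,"turn":0},{"gripper":0,"tx":0,"ty":0,"tz":-3,"turn":0},{"gripper":0,"tx":0,"ty":0,"tz":-3,"turn":0},{"gripper":0,"tx":0,"ty":0,"tz":-3,"turn":0},{"gripper":0,"tx":0,"ty":0,"tz":-3,"turn":0},{"gripper":0,"tx":0,"ty":0,"tz":-3,"turn":0},{"gripper":0,"tx":0,"ty":0,"tz":-3,"turn":0},{"gripper":0,"tx":0,"ty":0,"tz":-3,"turn":0}]'
python3 -m inch '[{"gripper":0,"tx":0,"ty":0,"tz":-3,"turn":0},{"gripper":0,"tx":0,"ty":0,"tz":-3,"turn":0},{"gripper":0,"tx":0,"ty":0,"tz":-4,"turn":0},{"gripper":0,"tx":0,"ty":0,"tz":-4,"turn":0},{"gripper":0,"tx":0,"ty":0,"tz":-4,"turn":0},{"gripper":0,"tx":0,"ty":0,"tz":0,"turn":0},{"gripper":0,"tx":0,"ty":0,"tz":0,"turn":0}]'
```

```text
t: 21.88
tcp_pos: [427.4, -409.8, 211.7]
ee_rot: [[0.04, 0.999, 0.0], [0.999, -0.04, 0.0], [0.0, 0.0, -1.0]]
wrist_force: [0.4, -0.4, -8.7]
finger_gap: 0.265
t: 22.55
tcp_pos: [427.3, -409.9, 187.9]
ee_rot: [[0.04, 0.999, 0.0], [0.999, -0.04, -0.0], [-0.0, 0.0, -1.0]]
wrist_force: [-0.3, 0.1, -6.8]
finger_gap: 0.263
t: 23.13
tcp_pos: [427.2, -409.9, 169.9]
ee_rot: [[0.04, 0.999, 0.0], [0.999, -0.04, -0.0], [-0.0, 0.0, -1.0]]
wrist_force: [-0.9, -0.4, -4.5]
finger_gap: 0.268
```

```bash
python3 -m inch '[{"gripper":0,"tx":0,"ty":0,"tz":-3,"turn":0},{"gripper":0,"tx":0,"ty":0,"tz":-3,"turn":0},{"gripper":0,"tx":0,"ty":0,"tz":-3,"turn":0},{"gripper":0,"tx":0,"ty":0,"tz":-3,"turn":0},{"gripper":0,"tx":0,"ty":0,"tz":0,"turn":0},{"gripper":0,"tx":0,"ty":0,"tz":0,"turn":0}]'
python3 -m inch '[{"gripper":0,"tx":0,"ty":0,"tz":-2,"turn":0},{"gripper":0,"tx":0,"ty":0,"tz":-1,"turn":0},{"gripper":0,"tx":0,"ty":0,"tz":0,"turn":0},{"gripper":0,"tx":0,"ty":0,"tz":0,"turn":0}]'
python3 -m inch '[{"gripper":0,"tx":0,"ty":0,"tz":-1,"turn":0},{"gripper":0,"tx":0,"ty":0,"tz":-1,"turn":0},{"gripper":0,"tx":0,"ty":0,"tz":0,"turn":0},{"gripper":0,"tx":0,"ty":0,"tz":0,"turn":0}]'
```

```text
t: 23.63
tcp_pos: [427.2, -409.9, 157.9]
ee_rot: [[0.04, 0.999, 0.0], [0.999, -0.04, -0.0], [-0.0, 0.0, -1.0]]
wrist_force: [-1.9, 0.5, -2.5]
finger_gap: 0.269
t: 23.97
tcp_pos: [427.2, -409.9, 155.0]
ee_rot: [[0.04, 0.999, 0.0], [0.999, -0.04, -0.0], [-0.0, 0.0, -1.0]]
wrist_force: [-2.1, 0.1, -2.5]
finger_gap: 0.268
t: 24.3
tcp_pos: [427.2, -409.9, 153.0]
ee_rot: [[0.04, 0.999, 0.0], [0.999, -0.04, -0.0], [-0.0, 0.0, -1.0]]
wrist_force: [-1.6, -0.1, -2.3]
finger_gap: 0.27
```

```bash
python3 -m inch '[{"gripper":0,"tx":0,"ty":0,"tz":-1,"turn":0},{"gripper":0,"tx":0,"ty":0,"tz":0,"turn":0},{"gripper":0,"tx":0,"ty":0,"tz":0,"turn":0}]'
python3 - <<'E'
from h import *
for n,f,sl in(('scene','s10',np.s_[150:290,60:200]),('side','d10',np.s_[230:380,250:390])):
    s=snap(n,f+'.png');a=np.array(s['pixels'])[sl];cv2.imwrite(f'pics/{f}z.png',cv2.resize(a[...,::-1],None,fx=4,fy=4,interpolation=cv2.INTER_CUBIC))
E
```

```text
t: 24.55
tcp_pos: [427.2, -410.0, 152.7]
ee_rot: [[0.04, 0.999, 0.0], [0.999, -0.04, -0.001], [-0.001, 0.0, -1.0]]
wrist_force: [-4.1, 0.5, 5.0]
finger_gap: 0.269
```

View pics/s10z.png

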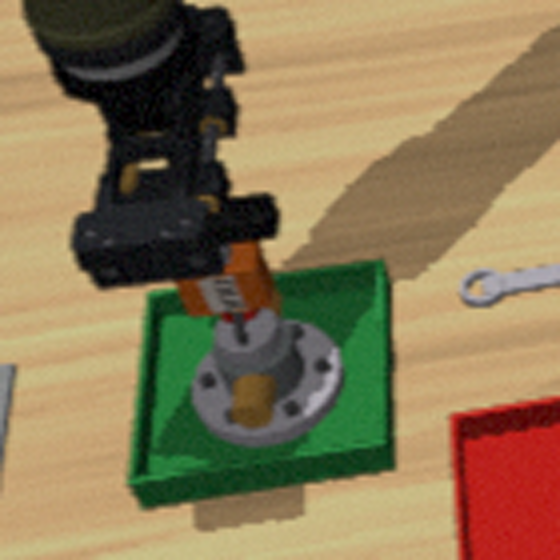

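View pics/d10z.png

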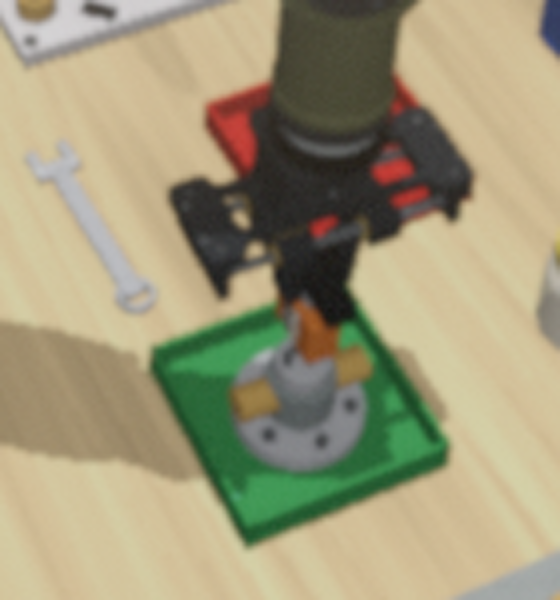

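Wrist force went from −2.3 to +5 N at z = 152.7, so the scale is at its slack stop. The valve stands flat in the tray in both views. I'll release gently and go straight up.

```bash
python3 -m inch '[{"gripper":0.6,"tx":0,"ty":0,"tz":0.5,"turn":0},{"gripper":0.6,"tx":0,"ty":0,"tz":0,"turn":0},{"gripper":0.6,"tx":0,"ty":0,"tz":0,"turn":0},{"gripper":0.7,"tx":0,"ty":0,"tz":0,"turn":0},{"gripper":0.7,"tx":0,"ty":0,"tz":0,"turn":0},{"gripper":0.7,"tx":0,"ty":0,"tz":10,"turn":0},{"gripper":0.7,"tx":0,"ty":0,"tz":20,"turn":0},{"gripper":0.7,"tx":0,"ty":0,"tz":30,"turn":0}]'
python3 -m inch '[{"gripper":0.7,"tx":0,"ty":0,"tz":35,"turn":0},{"gripper":0.7,"tx":0,"ty":0,"tz":35,"turn":0},{"gripper":0.7,"tx":0,"ty":-20,"tz":20,"turn":0},{"gripper":0.7,"tx":0,"ty":-30,"tz":0,"turn":0},{"gripper":0.7,"tx":0,"ty":-30,"tz":0,"turn":0},{"gripper":0.7,"tx":0,"ty":-20,"tz":0,"turn":0},{"gripper":0.7,"tx":0,"ty":0,"tz":0,"turn":0},{"gripper":0.7,"tx":0,"ty":0,"tz":0,"turn":0}]'
python3 - <<'E'
from h import *
o=get_obs();w=snap('wrist','w11.png');P=campose(w,o);p=np.array(w['pixels']).astype(int)
m=((p.max(2)<60)).astype(np.uint8);m[250:]=0
n,l,st,c=cv2.connectedComponentsWithStats(m);i=1+np.argmax(st[1:,4])
cn=max(cv2.findContours((l==i).astype(np.uint8),0,1)[0],key=cv2.contourArea)
print(st[i],cv2.minAreaRect(np.array([onplane(w,q,182,P)[:2] for q in cn[:,0]],np.float32)))
for n,f,sl in(('scene','s11',np.s_[150:290,60:200]),('side','d11',np.s_[230:380,250:390])):
    s=snap(n,f+'.png');a=np.array(s['pixels'])[sl];cv2.imwrite(f'pics/{f}z.png',cv2.resize(a[...,::-1],None,fx=4,fy=4,interpolation=cv2.INTER_CUBIC))
E
```

```text
t: 25.32
tcp_pos: [426.0, -408.8, 211.7]
ee_rot: [[0.04, 0.999, -0.004], [0.999, -0.04, 0.003], [0.003, -0.004, -1.0]]
wrist_force: [-0.5, -0.5, 0.3]
finger_gap: 0.7
t: 25.98
tcp_pos: [426.7, -510.5, 302.6]
ee_rot: [[0.042, 0.999, 0.0], [0.999, -0.042, 0.0], [0.0, 0.0, -1.0]]
wrist_force: [1.0, 0.1, 0.4]
finger_gap: 0.701
[ 199    0  147  152 6545] ((425.9111328125, -420.1585693359375), (98.48530578613281, 98.21419525146484), 87.76642608642578)
```

View pics/w11.png

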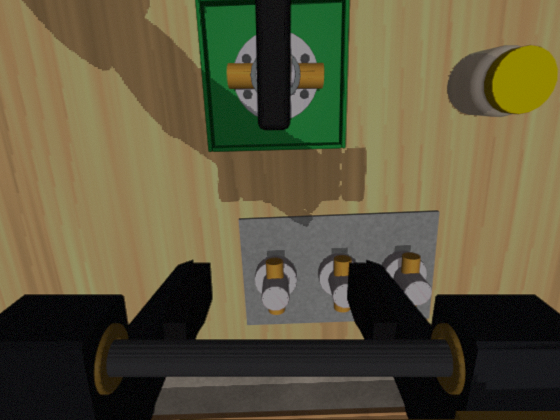

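View pics/d11z.png

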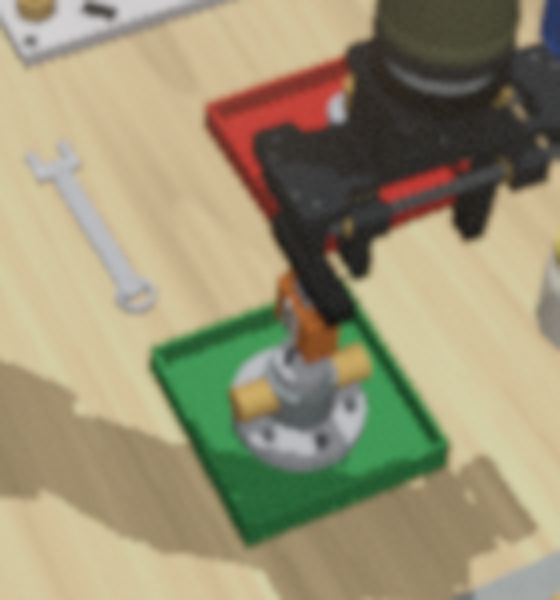

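View pics/s11.png

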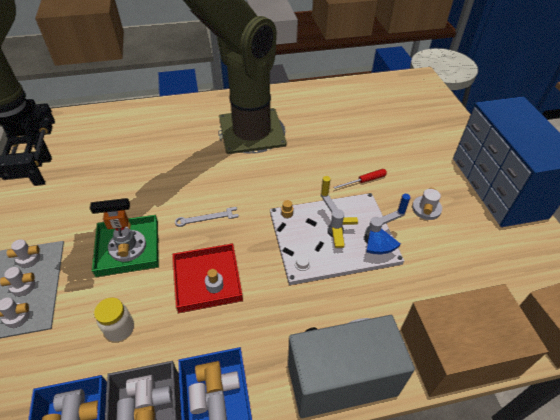

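The valve stands centred and released in the tray, with its handle free and both levers still turned. The coupler, cap, fitting, tub, spare and tools are in place. I'll check the lever angles and the valve centre, then hand in.

```bash
python3 - <<'E'
from h import *
o=get_obs();w=snapshot('wrist');P=campose(w,o)
print('valve',onplane(w,(275.5,75.5),5+50,P), 'tray',np.mean([onplane(w,q,30,P) for q in [(201,0),(347,0)]],axis=0)[0])
s=snapshot('scene');p=np.array(s['pixels']);h=cv2.cvtColor(p,cv2.COLOR_RGB2HSV)
for n,(x0,x1,y0,y1),lo,hi,ax,off in(('yel',(318,334,174,200),(22,150,60),(35,255,255),(501,148),110),('blue',(396,412,190,216),(105,150,40),(125,255,255),(545,237.5),15)):
    m=cv2.inRange(h[y0:y1,x0:x1],lo,hi);yy,xx=np.nonzero(m);W=onplane(s,(x0+xx.mean(),y0+yy.mean()),122);d=W[:2]-ax
    a=np.degrees(np.arctan2(d[1],d[0]))%360;print(n,W,np.hypot(*d),np.radians(a-off))
print(o['t'],o['wrist_force'],o['qd'].round(2))
E
```

```text
valve [ 427.08043521 -407.71256315   55.        ] tray 428.29535869956817
yel [422.50445232 136.0444642  122.        ] 79.40079245007277 1.3728773161542684
blue [525.77630982 317.60044731 122.        ] 82.37494718564737 1.5445369952150307
26.1333 [ 0.63315914 -0.58648199  0.16031859] [-0.31 -0.11  0.    0.1   0.26 -0.    0.03]
```

```bash
python3 -m inch '[{"gripper":0.7,"tx":0,"ty":0,"tz":0,"turn":0},{"gripper":0.7,"tx":0,"ty":0,"tz":0,"turn":0}]' >/dev/null; python3 -c "
from bench import hand_in;print(hand_in())"
```

```text
the job is handed in; nothing more can be done
None
```

I finished the job and handed it in at about 26 s of the 72 s allowed; no verdict came back. I turned the blue isolator to its far stop, then swung the yellow clamp fully open. I lifted the valve by the scale handle, held it still twice for about a second each time, set it down in the green tray and let go.

**Last checks:**

| Check | Measured | Required |
|---|---|---|
| Isolator angle | about 1.54 rad | above 1.4 |
| Clamp angle | about 1.37 rad | above 1.2 |
| Valve position from tray centre | about (0, +3) mm | within ±32 mm |

- **Valve in the tray:** it looks flat and upright in the side and scene views. The handle was lowered until the wrist force reversed from −2.3 to +5 N, so the scale should be slack; I did not measure its extension directly. After release the wrist force was near zero and the arm was clear.
- **Hold height:** I did not measure this precisely. The first hold was roughly 26–35 mm clear of the plate, so I lifted 25 mm more and held again.
- **Bystanders:** they look unmoved in the last pictures, though I checked this only by eye.
- **Checks that disagreed:** the scene and side views differed by about 4–7 mm on the tray and plate positions. I used the average and confirmed the tray centre with the wrist camera. One automatic measurement of the handle after release failed because its colour mask ran into another dark area, so I relied on the pictures instead.

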